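# Unstack a cover and its spacer plates from a sloping rack

### The arm

A 7-joint arm with a two-finger parallel gripper is mounted at the origin on the work surface. World frame = base frame: x ahead of the robot, y to its left, z up, the work surface at z = 0. Lengths are in m, angles in rad, forces in N, time in s.
With the tool pointing down it reaches from about 0.425 to 1.025 m from the base axis. Payload 9.4 kg.
Tool frame: the origin (TCP) lies at the centre of the arm's flange, where the gripper is bolted on; the fingertips stand 173 mm ahead of it and the grasp point (between the pads) lies tcp_to_grasp ahead of it (tcp_to_grasp is the distance from the TCP to the grasp point, in m); z points along the fingers, y is the direction in which the jaws open and shut (so a half turn about z gives the same grasp; the last joint's range is limited). The gripper opens to 85 mm and grips with 20 to 120 N. Pads are 22 mm wide; open, the fingers measure 114 mm over their backs; the gripper's body (76 mm by 85 mm) begins 54 mm behind the grasp point. The pads swing forward as they close: fully open they stand 13 mm farther back than shut.
Start: joints at [-1.18, 0.599, -0.003, 1.599, 0.002, 0.943, -0.08], TCP at [0.327, 0.647, 0.405] pointing down, gripper open.
Joint ranges: [-2.57, 2.57], [-0.35, 1.97], [-1.29, 1.29], [0.11, 2.56], [-1.05, 4.19], [0.11, 1.86], [-2.63, 2.63]. Speed limits (rad/s): [2.22, 2.22, 3.01, 3.01, 3.14, 3.14, 3.14].

### API

Orientations are given as a unit quaternion [x, y, z, w].
In Python, from plant import * gives the robot as it stands.
- The arm moves only by the tool servo_tool, never from a script. Its argument "moves" is a list that holds one entry, the list of rows, each a list of 7 numbers: the shift along the tool's x, y, z in mm, then the turn, a rotation vector about the tool's x, y, z in degrees, then the finger opening in mm, from 0 to 85.4. In form: [[[tx, ty, tz, wx, wy, wz, fingers], ...]]. A call has 1 to 8 rows; each row shifts and turns the commanded pose from where the row before left it, along the tool's axes as they then stand; what a row does not reach is not made up. A row lasts 1/8 s, in which the tool goes at most 62.5 mm and 10.7 degrees, less where a joint would pass 70% of its speed; a pose out of reach is approached as far as the arm can. A call with a gripper value outside its range is refused whole. The fingers move at their own pace and stop on an object; "grip_force" is the grip in N (left out, the last holds). Time passes only in rows, so rows that do not move let the fingers close. It gives the time, the measured TCP pose, the force and the opening at its end, in the units of the state.
- read_state(): the state, without advancing time (a new reading comes with each control period).
- read_camera(name): name is "scene" or "side" or "wrist"; returns the picture (420x560x3 uint8, red, green, blue); there is no depth.
- get_calibration(name): a dict with "intrinsics" (3x3 intrinsics, pixels), "rvec" (rotation vector, rad) and "tvec" (3), from world to camera coordinates, as OpenCV has them. Camera axes: x right, y down, z forward; pixel columns grow to the right and rows downward; lengths in m; the calibration is good to about 2 mm. A picture is of the moment at which its call begins: read the wrist's pose just before it. get_calibration takes no time and is no camera call; for the wrist camera it gives the pose at the moment of the call.
- finish_job(): hands the job in, once; it reports no verdict.
Trained networks look in the newest picture that a camera, given by its name, has taken for a name from the list of things; names that differ only in an ending like _2 or _b are one class to them, and where a whole thing is asked for, a point or a joint stands for the part that bears it (a point fixed in the world has none). Each returns a list of dicts, best first, with "score" (0 to 1); they miss things now and then, are a little off and sometimes report something else, mostly with a low value. They report only what shows in the picture. A call takes as long as a camera call. They do not tell look-alikes from the thing itself.
- trace(camera, target): "region" (420x560 bool, what is visible of it) and "at" ([column, row] in pixels, amid what is visible of it).
The state is a dict: "t": time; "joints": joint angles; "joint_vel": joint speeds; "joint_efforts": joint torques, N m; "tcp_pos": TCP position; "tool_rot": TCP orientation; "wrist_force": force on the tool from outside, world axes, zero at the start; "wrist_torque": the same for the moment, N m; "grip_width": finger opening in m.
Only numpy, scipy, OpenCV 4.12 (cv2) and the standard library are available. Lean on these libraries where they do the work, as an engineer would, in place of code of your own. Each camera call takes 0.05 s, during which the arm holds its last target.

### The job

Unload the sloping green rack. Take off the top orange spacer plate, lay the aluminium cover that is under it on the blue marking bed, and pile both orange spacers flat, one on the other, on the yellow bed. Lay things down gently rather than dropping them, keep each part the same side up, lengthwise along its bed and centred across it, push each one up against the stop at the end of its bed, then let go; leave the other things on the bench alone.

Things in the scene. Friction and masses are not known exactly. Their poses are not given: they have to be found in the camera images.
- rack: green sloping rack on a dark steel foot 120 x 180 mm, fixed; origin on the bench under the deck's centre. The deck slopes 30 degrees, rising along the rack's +x axis (away from the robot); its upward normal leans to -x. The stack on it, bottom to top: lower spacer, cover, upper spacer, lengths across the slope, each shifted up to 12 mm sideways
- rack_deck (a point): centre of the deck's top, 95 mm above the bench. The deck is a bar 40 mm wide along the slope and 170 mm long, narrower than the parts. At its low edge two pegs 16 mm wide, 116 mm apart centre to centre, stand 54 mm proud of the deck and keep the parts' low long edges from sliding; between them is a 100 mm gap for a finger
- upper_spacer: orange plastic spacer plate, 150 mm long (its y axis) by 56 mm wide (its x axis) by 12 mm thick (its z axis), 0.08 to 0.17 kg, with a black dot near each end; origin at the centre of its underside. At the start it lies on top of the stack, tilted 30 degrees; its x axis points up the slope and its z axis along the slope's normal.
- lower_spacer: orange plastic spacer plate, 150 mm long (its y axis) by 56 mm wide (its x axis) by 12 mm thick (its z axis), 0.08 to 0.17 kg, with a black dot near each end; origin at the centre of its underside. At the start it lies at the bottom of the stack on the deck, under the cover, tilted 30 degrees as the upper one.
- cover: shallow aluminium box cover, closed top and four skirt walls, 140 mm long (its y axis), 48 mm wide (its x axis), 24 mm high (its z axis), 0.17 to 0.4 kg; open underneath, origin at the centre of the open underside. At the start it lies closed side up between the two spacers, tilted 30 degrees; its x axis points up the slope.
- spacer_bed: yellow bed for the spacer pile: bar 190 mm long (its x axis), 40 mm wide, flat top 25 mm above the bench, on a foot plate 84 mm wide, 5 mm high. A stop block as wide as the bar, 70 mm high over the bench, stands at its +x end. Origin at the bar's centre, on the bench. Fixed. The parts overhang the bar, so fingers pass on either side. A spacer at the stop has its centre 14 mm along +x.
- marking_bed: blue marking bed for the cover: bar 190 mm long (its x axis), 40 mm wide, flat top 25 mm above the bench, on a foot plate 84 mm wide, 5 mm high. A stop block as wide as the bar, 70 mm high over the bench, stands at its +x end. Origin at the bar's centre, on the bench. Fixed. The parts overhang the bar, so fingers pass on either side. The cover at the stop has its centre 19 mm along +x.
- spacer_stop (a point): the foot of the stop face of the yellow bed: on the bed's centre line, at the height of its flat top; the face looks along the bed's -x axis, and the part is pushed along +x until its short end touches it
- marking_stop (a point): the foot of the stop face of the blue bed: on the bed's centre line, at the height of its flat top; the face looks along the bed's -x axis, and the part is pushed along +x until its short end touches it
- wrench: bystander: steel spanner 170 mm long, lying flat on the bench behind the rack; origin at its centre, on the bench
- screwdriver: bystander: screwdriver with green handle, 200 mm long, lying on the bench to the robot's right; origin at its middle
- jar: bystander: amber jar with steel lid, 64 mm across, 80 mm high, behind the rack; origin under its centre
- tag1: bystander: flat dark steel tag 100 x 34 x 4 mm, on the bench before the rack to the robot's left; origin under its centre
- tag2: bystander: the same sort of tag, to the robot's right
- tape: bystander: roll of paper tape 90 mm across, 24 mm high, lying flat to the robot's left; origin under its centre
There are look-alikes about, which are no part of the job. Leave any purple or red look-alike of the upper_spacer alone.

How it is judged:
On the way, in this order (a step that is already met when the one before it is completed fails the run):
1. the top spacer lies flat on the yellow bed (x of upper_spacer in the frame of spacer_bed between -0.015 and 0.045 m and y of upper_spacer in the frame of spacer_bed between -0.02 and 0.02 m and z of upper_spacer in the frame of spacer_bed between 0.02 and 0.06 m and angle between upper_spacer's own z axis and vertical below 0.06 rad), for 0.1 s.
2. the cover lies flat on the blue bed (x of cover in the frame of marking_bed between -0.015 and 0.045 m and y of cover in the frame of marking_bed between -0.02 and 0.02 m and z of cover in the frame of marking_bed between 0.02 and 0.06 m and angle between cover's own z axis and vertical below 0.06 rad), for 0.1 s.
At the end, for the whole second after the job is handed in: Cover on the blue bed and both spacers piled on the yellow bed, all flat (within 3 degrees), same side up, lengthwise along the bed within 4 degrees, centred across the bed within 8 mm, end within 2 mm of the bed's stop, at rest and released (x of cover in the frame of marking_bed between 0.017 and 0.021 m and y of cover in the frame of marking_bed between -0.008 and 0.008 m and z of cover in the frame of marking_bed between 0.021 and 0.029 m and angle between the y axis of cover and the x axis of marking_bed, either way round below 0.07 rad and angle between cover's own z axis and vertical below 0.05 rad and ((x of upper_spacer in the frame of spacer_bed between 0.012 and 0.016 m and y of upper_spacer in the frame of spacer_bed between -0.008 and 0.008 m and z of upper_spacer in the frame of spacer_bed between 0.021 and 0.029 m and angle between the y axis of each of upper_spacer, lower_spacer and the x axis of spacer_bed, either way round below 0.07 rad and angle between each of upper_spacer, lower_spacer's own z axis and vertical below 0.05 rad and x of lower_spacer in the frame of spacer_bed between 0.012 and 0.016 m and y of lower_spacer in the frame of spacer_bed between -0.008 and 0.008 m and z of lower_spacer in the frame of spacer_bed between 0.033 and 0.041 m) or (x of lower_spacer in the frame of spacer_bed between 0.012 and 0.016 m and y of lower_spacer in the frame of spacer_bed between -0.008 and 0.008 m and z of lower_spacer in the frame of spacer_bed between 0.021 and 0.029 m and angle between the y axis of each of lower_spacer, upper_spacer and the x axis of spacer_bed, either way round below 0.07 rad and angle between each of lower_spacer, upper_spacer's own z axis and vertical below 0.05 rad and x of upper_spacer in the frame of spacer_bed between 0.012 and 0.016 m and y of upper_spacer in the frame of spacer_bed between -0.008 and 0.008 m and z of upper_spacer in the frame of spacer_bed between 0.033 and 0.041 m)) and linear speed of each of cover, upper_spacer, lower_spacer below 0.03 m/s and angular speed of each of cover, upper_spacer, lower_spacer below 0.2 rad/s); the robot touches nothing.
It fails at once if a spacer or the cover is dropped: it falls freely faster than 0.5 m/s (a drop of more than about 13 mm) ((linear speed of upper_spacer above 0.5 m/s and contact force between the fingers and upper_spacer below 0.02 N) or (linear speed of lower_spacer above 0.5 m/s and contact force between the fingers and lower_spacer below 0.02 N) or (linear speed of cover above 0.5 m/s and contact force between the fingers and cover below 0.02 N)).
It fails at once if a part is rammed into a bed with more than 90 N (contact force between any of upper_spacer, lower_spacer, cover and spacer_bed above 90 N or contact force between any of upper_spacer, lower_spacer, cover and marking_bed above 90 N).
It fails at once if a bystander is moved by more than 20 mm (distance of any of wrench, screwdriver, jar, tag1, tag2, tape from where it was at the start of the episode above 0.02 m).
It also fails if it takes over 72 s, if anything falls off the work surface, if the arm or the gripper's body presses on something with over 40 N, if the wrist force passes 120 N, or if a joint passes its speed limit or range.

## Working session

There is one attempt and no reset: what is moved stays moved. The work goes in short steps, Python scripts to look and compute and a tool call to move; the robot and the scene stay as the last step left them, time stands still between calls to the robot, and variables do not carry over. Pictures are saved under pics/ and viewed, and the job is handed in when it is done.

Besides the shell and the picture viewer there is one more tool, called after "Request:" as name(argument=value, ...), one argument or row to a line, values as JSON. servo_tool: Moves the arm, as the interface text tells. Its arguments: {"type":"object","properties":{"moves":{"type":"array","items":{"type":"array","items":{"type":"array","items":{"type":"number"}}}},"grip_force":{"type":"number"}},"required":["moves"]}

```bash
ls; mkdir -p pics
python3 - <<'E'
from plant import *
import cv2,numpy as np
print(read_state())
for n in ["scene","side"]:
    im=read_camera(n); cv2.imwrite(f"pics/{n}0.png",im[:,:,::-1])
    c=get_calibration(n); print(n,c)
try: print(tcp_to_grasp)
except Exception as e: print(e)
E
```

```text
pics
{'t': 0.0, 'joints': array([-1.17966712,  0.6001335 , -0.00254594,  1.60016735,  0.00179017,
        0.94286605, -0.07981798]), 'joint_vel': array([-9.89396349e-04, -2.00934607e-03, -1.76765436e-03,  7.22778839e-04,
       -1.27281121e-03,  4.05335879e-05, -2.08362732e-04]), 'joint_efforts': array([ 7.12156234e-04, -7.76462889e+01,  1.56519156e+00, -2.58006066e+01,
        1.23048451e-02,  9.00030340e-03, -1.31720878e-05]), 'tcp_pos': array([0.32683399, 0.64691343, 0.40379726]), 'tool_rot': array([ 2.31769207e-01,  9.72770485e-01, -7.77384303e-04, -1.16075136e-04]), 'wrist_force': array([ 0.09994295,  0.38114042, -0.13899006]), 'wrist_torque': array([ 0.0236723 ,  0.00416285, -0.02172616]), 'grip_width': 0.08555976703735753}
scene {'intrinsics': array([[441.22715495,   0.        , 277.42541147],
       [  0.        , 441.22715495, 212.47501658],
       [  0.        ,   0.        ,   1.        ]]), 'rvec': array([ 2.25185975,  0.84191678, -0.33624418]), 'tvec': array([-0.42375497, -0.19757493,  1.53874428])}
side {'intrinsics': array([[383.13562544,   0.        , 283.87852913],
       [  0.        , 383.13562544, 208.42511399],
       [  0.        ,   0.        ,   1.        ]]), 'rvec': array([ 2.15435556, -0.58258794,  0.31183078]), 'tvec': array([-0.46783611,  0.24967672,  0.92716932])}
0.1547
```

View pics/scene0.png

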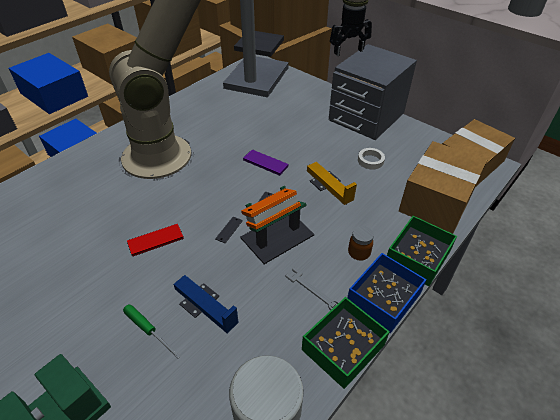

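View pics/side0.png

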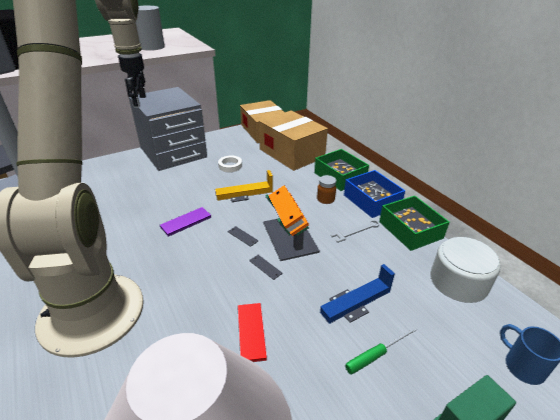

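```bash
cat > h.py <<'E'
from plant import *
import numpy as np, cv2
from scipy.spatial.transform import Rotation as R
from scipy.optimize import minimize
def proj(c,P):
    return cv2.projectPoints(np.asarray(P,float).reshape(-1,3),c["rvec"],c["tvec"],c["intrinsics"],None)[0].reshape(-1,2)
def ray(c,uv,z):
    Rm=cv2.Rodrigues(c["rvec"])[0]; C=-Rm.T@c["tvec"]
    d=Rm.T@np.linalg.inv(c["intrinsics"])@np.array([uv[0],uv[1],1.])
    return C+d*(z-C[2])/d[2]
def box(x0,x1,y0,y1,z0,z1):
    return np.array([[x,y,z] for x in(x0,x1) for y in(y0,y1) for z in(z0,z1)])
BED=[box(-.095,.095,-.02,.02,.005,.025),box(.089,.095+.012,-.02,.02,.005,.07)]
def W(P,pose):
    x,y,a=pose; c,s=np.cos(a),np.sin(a)
    return P@np.array([[c,-s,0],[s,c,0],[0,0,1]]).T+[x,y,0]
def mask(c,boxes,pose):
    m=np.zeros((420,560),np.uint8)
    for b in boxes:
        h=cv2.convexHull(proj(c,W(b,pose)).astype(np.float32))
        cv2.fillConvexPoly(m,np.round(h*16).astype(np.int32),1,shift=4)
    return m>0
def look(n,crop=None,k=1,out=None):
    im=read_camera(n)
    if out:
        v=im[:,:,::-1]
        if crop: v=v[crop[1]:crop[3],crop[0]:crop[2]]
        cv2.imwrite("pics/"+out,cv2.resize(v,None,fx=k,fy=k,interpolation=cv2.INTER_CUBIC))
    return im
E
python3 - <<'E'
from h import *
C={}
res={}
for n in ["scene","side"]:
    C[n]=get_calibration(n); look(n)
    for t in ["rack","upper_spacer","spacer_bed","marking_bed","tag1","tag2","tape","jar","wrench","screwdriver"]:
        r=trace(n,t)
        for q in r[:3]:
            print(n,t,round(q["score"],2),np.round(q["at"]),q["region"].sum(),np.round(ray(C[n],q["at"],.02),3))
        res[n,t]=[(q["score"],q["region"]) for q in r]
import pickle;pickle.dump(res,open("tr.pkl","wb"))
E
```

```text
scene rack 0.97 [279. 235.] 2062 [ 0.572 -0.007  0.02 ]
scene upper_spacer 0.82 [262. 159.] 549 [0.309 0.212 0.02 ]
scene upper_spacer 0.76 [268. 201.] 593 [0.458 0.075 0.02 ]
scene upper_spacer 0.59 [157. 237.] 864 [ 0.316 -0.239  0.02 ]
scene spacer_bed 0.81 [333. 185.] 987 [0.564 0.266 0.02 ]
scene marking_bed 0.81 [208. 304.] 1613 [ 0.587 -0.296  0.02 ]
scene tag1 0.53 [262. 195.] 56 [0.426 0.081 0.02 ]
scene tag1 0.51 [229. 229.] 331 [ 0.449 -0.084  0.02 ]
scene tag1 0.21 [144. 321.] 483 [ 0.507 -0.431  0.02 ]
scene tag2 0.53 [262. 195.] 56 [0.426 0.081 0.02 ]
scene tag2 0.51 [229. 229.] 331 [ 0.449 -0.084  0.02 ]
scene tag2 0.21 [144. 321.] 483 [ 0.507 -0.431  0.02 ]
scene tape 0.86 [373. 155.] 394 [0.581 0.478 0.02 ]
scene jar 0.81 [361. 243.] 724 [0.766 0.121 0.02 ]
scene wrench 0.78 [309. 284.] 386 [ 0.743 -0.084  0.02 ]
scene wrench 0.37 [329. 186.] 994 [0.559 0.254 0.02 ]
scene wrench 0.24 [146. 323.] 520 [ 0.514 -0.431  0.02 ]
scene screwdriver 0.84 [146. 324.] 562 [ 0.517 -0.433  0.02 ]
side rack 0.72 [286. 238.] 1305 [ 0.538 -0.021  0.02 ]
side rack 0.31 [358. 299.] 179
[... 265 characters left out ...]
de marking_bed 0.72 [354. 299.] 1798 [ 0.568 -0.301  0.02 ]
side marking_bed 0.69 [328. 187.] 461 [0.802 0.135 0.02 ]
side tag1 0.82 [267. 266.] 360 [ 0.435 -0.095  0.02 ]
side tag1 0.77 [242. 235.] 296 [0.431 0.051 0.02 ]
side tag1 0.22 [248. 193.] 868 [0.544 0.241 0.02 ]
side tag2 0.82 [267. 266.] 360 [ 0.435 -0.095  0.02 ]
side tag2 0.77 [242. 235.] 296 [0.431 0.051 0.02 ]
side tag2 0.22 [248. 193.] 868 [0.544 0.241 0.02 ]
side tape 0.86 [231. 168.] 258 [0.56  0.418 0.02 ]
side jar 0.56 [332. 189.] 469 [0.808 0.116 0.02 ]
side jar 0.4 [287. 243.] 1361 [ 0.527 -0.044  0.02 ]
side wrench 0.79 [354. 231.] 313 [ 0.731 -0.098  0.02 ]
side screwdriver 0.76 [369. 356.] 713 [ 0.496 -0.438  0.02 ]
```

Run:
```python
import cv2
a=cv2.imread("pics/scene0.png");b=cv2.imread("pics/side0.png")
cv2.imwrite("pics/sc_c.png",cv2.resize(a[140:350,150:400],None,fx=3,fy=2.85,interpolation=2))
cv2.imwrite("pics/si_c.png",cv2.resize(b[150:350,200:420],None,fx=3,fy=3,interpolation=2))
```

```text
(no output)
```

View pics/sc_c.png

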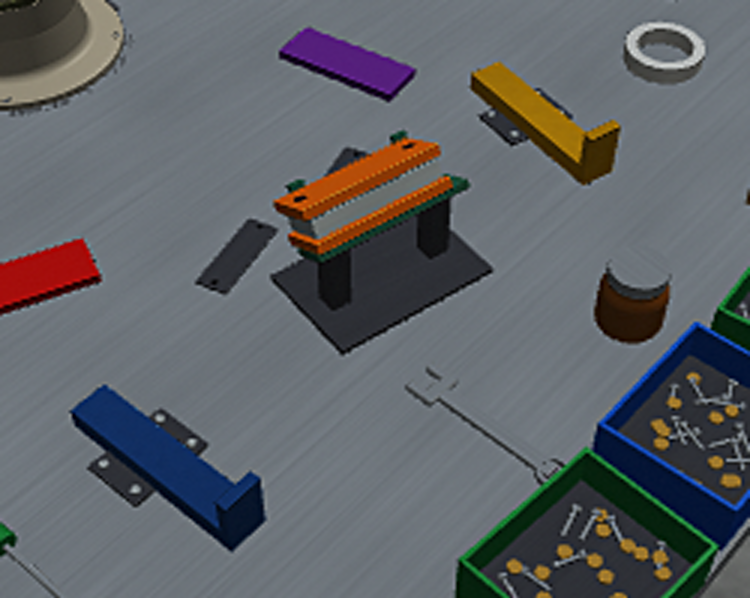

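View pics/si_c.png

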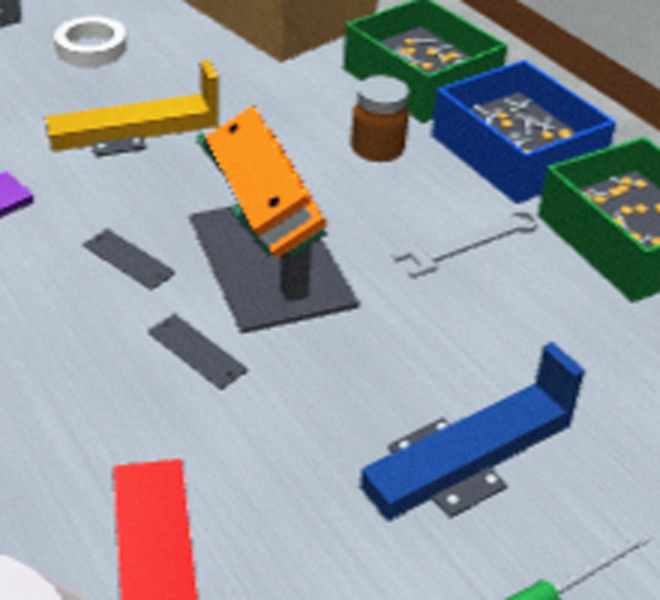

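```bash
cat > fitbed.py <<'E'
from h import *
def colmask(im,kind):
    hsv=cv2.cvtColor(im,cv2.COLOR_RGB2HSV);h,s,v=[hsv[...,i].astype(int) for i in range(3)]
    if kind=="spacer_bed": return (h>17)&(h<29)&(s>150)
    return (h>100)&(h<125)&(s>130)
def fit(t,obs,p0,th0=.012,rng=40):
    # obs: list of (c,mask)
    def cost(p,show=False):
        boxes=[box(-.095,.089,-.02,.02,.008,.025),box(.089,.089+p[3],-.02,.02,.008,.07)]
        s=0
        for c,m in obs:
            mm=mask(c,boxes,p[:3])
            s+= (m^mm).sum()/(m|mm).sum()
        return s
    best=None
    for dy in [0,.3,-.3,.1,-.1]:
        q=np.array(list(p0)+[th0]);q[2]+=dy
        sim=np.array([q]+[q+d for d in np.diag([.015,.015,.12,.004])])
        r=minimize(cost,q,method="Nelder-Mead",options=dict(initial_simplex=sim,xatol=1e-4,fatol=1e-4,maxiter=400))
        if best is None or r.fun<best.fun: best=r
    return best
if __name__=="__main__":
    C={n:get_calibration(n) for n in("scene","side")}
    I={n:cv2.imread(f"pics/{n}0.png")[:,:,::-1].copy() for n in C}
    at={"spacer_bed":{"scene":(333,185),"side":(246,188)},"marking_bed":{"scene":(208,304),"side":(354,299)}}
    for t,p0 in (("spacer_bed",(.555,.268,0)),("marking_bed",(.58,-.30,0))):
        obs=[]
        for n in C:
            m=colmask(I[n],t).astype(np.uint8)
            w=np.zeros_like(m);u,v=at[t][n];w[v-40:v+45,u-50:u+50]=1;m&=w
            k,l,st,_=cv2.connectedComponentsWithStats(m);m=l==1+np.argmax(st[1:,4])
            obs.append((C[n],m))
        r=fit(t,obs,p0); print(t,np.round(r.x,4),r.fun,[o[1].sum() for o in obs])
        for o in obs: 
            r1=fit(t,[o],r.x[:3]);print("  single",np.round(r1.x,4),r1.fun)
E
python3 fitbed.py
```

```text
spacer_bed [ 0.5446  0.2723 -0.2423  0.0035] 0.17278757099944925 [np.int64(797), np.int64(660)]
  single [ 0.5443  0.2735 -0.2692  0.0098] 0.05282112845138055
  single [ 0.54    0.2695 -0.2516  0.0068] 0.06392045454545454
marking_bed [ 0.5742 -0.2977 -0.0013  0.009 ] 0.11766203208171357 [np.int64(1346), np.int64(1477)]
  single [ 0.5752 -0.2968 -0.0091  0.0098] 0.03807471264367816
  single [ 0.5737 -0.2995  0.0059  0.009 ] 0.05648267008985879
```

```bash
cat >> h.py <<'E'
def tcp():
    s=read_state(); return np.array(s["tcp_pos"]),R.from_quat(s["tool_rot"])
def plan(p0,r0,p1,r1,n,finger,q=1.0,qa=1.0):
    """rows from (p0,r0) to (p1,r1) in n rows, rounded w/o accumulation"""
    rows=[];p=p0.copy();r=r0
    full=(r0.inv()*r1).as_rotvec()
    for i in range(1,n+1):
        pt=p0+(p1-p0)*i/n; rt=r0*R.from_rotvec(full*i/n)
        sh=np.round(r.inv().apply(pt-p)*1000/q)*q
        tu=np.round(np.degrees((r.inv()*rt).as_rotvec())/qa)*qa
        rows.append([float(round(v,2)) for v in list(sh)+list(tu)]+[finger])
        p=p+r.apply(sh/1000); r=r*R.from_rotvec(np.radians(tu))
    m=max(np.linalg.norm(x[:3]) for x in rows);a=max(np.linalg.norm(x[3:6]) for x in rows)
    print("max mm %.1f deg %.1f  end err mm"%(m,a),np.round((p-p1)*1000,1),"deg",np.round(np.degrees((r.inv()*r1).magnitude()),2))
    for k in range(0,n,8): print("[["+",".join("["+",".join("%g"%v for v in x)+"]" for x in rows[k:k+8])+"]]")
    return p,r
def toolrot(z,y):
    z=np.array(z,float);z/=np.linalg.norm(z);y=np.array(y,float);y-=z*(y@z);y/=np.linalg.norm(y)
    return R.from_matrix(np.column_stack([np.cross(y,z),y,z]))
E
python3 - <<'E'
from h import *
c=get_calibration("wrist");p,r=tcp()
Rm=cv2.Rodrigues(c["rvec"])[0];Cw=-Rm.T@c["tvec"]
print("K",c["intrinsics"],"cam in tool",r.inv().apply(Cw-p),"axes in tool\n",np.round(r.inv().as_matrix()@Rm.T,3))
C={n:get_calibration(n) for n in("scene","side")}
# rack foot: corners at scene crop /3,/2.85
f=lambda u,v:(150+u/3,140+v/2.85)
for uv in [(272,280),(345,352),(492,270)]: print(ray(C["scene"],f(*uv),0.0).round(3))
g=lambda u,v:(200+u/3,150+v/3)
for uv in [(192,218),(243,332),(357,305)]: print(ray(C["side"],g(*uv),0.0).round(3))
E
```

```text
K [[374.89410441   0.         276.84066167]
 [  0.         374.89410441 210.04036144]
 [  0.           0.           1.        ]] cam in tool [0.07940762 0.00156942 0.03201647] axes in tool
 [[-0.    -0.951 -0.308]
 [ 1.    -0.     0.001]
 [-0.001 -0.308  0.951]]
[ 0.486 -0.076  0.   ]
[ 0.601 -0.098  0.   ]
[0.639 0.074 0.   ]
[0.527 0.094 0.   ]
[ 0.488 -0.079 -0.   ]
[ 0.602 -0.102  0.   ]
```

```bash
cat >> h.py <<'E'
RACK=[.5635,-.0025,-.21]
def rackpt(s,l,n,rk=None):
    """s up-slope, l sideways(rack y), n along normal, from deck-top centre -> world"""
    rk=rk or RACK
    c,si=np.cos(np.pi/6),np.sin(np.pi/6)
    P=np.array([s*c-n*si,l,.095+s*si+n*c])
    return W(P[None],rk)[0]
def racktool(rk=None):
    rk=rk or RACK
    c,si=np.cos(np.pi/6),np.sin(np.pi/6)
    M=np.array([[c,0,-si],[0,1,0],[si,0,c]])
    v=lambda a:W(np.array([a]),[0,0,rk[2]])[0]
    return toolrot(v([si,0,-c]),v([c,0,si]))
E
python3 - <<'E'
from h import *
p,r=tcp()
r1=racktool(); g=rackpt(.008,0,.042+.12); t=g-r1.apply([0,0,.1547])
print(g,t,r1.as_quat()); plan(p,r,t,r1,16,85,5,1)
E
```

```text
[0.49105549 0.012941   0.23929612] [0.4154048  0.02906537 0.37327025] [0.75083568 0.60766642 0.16282373 0.20118581]
max mm 42.7 deg 5.7  end err mm [-2.6 -1.2 -0.1] deg 0.63
[[[-20,-30,0,-2,-1,5,85],[-30,-30,5,-1,-1,4,85],[-25,-30,-0,-2,-2,5,85],[-30,-25,0,-1,-1,4,85],[-30,-25,0,-2,-1,5,85],[-35,-20,5,-2,-1,5,85],[-35,-20,-0,-1,-2,4,85],[-35,-15,0,-2,-1,5,85]]]
[[[-35,-10,5,-1,-1,4,85],[-40,-10,0,-2,-1,5,85],[-35,-10,5,-2,-1,4,85],[-40,-5,0,-1,-2,5,85],[-40,0,5,-2,-1,5,85],[-35,5,10,-1,-1,4,85],[-40,5,5,-2,-1,5,85],[-40,5,5,-2,-2,4,85]]]
```

Request:
servo_tool(
  moves=[
    [[-20,-30,0,-2,-1,5,85],[-30,-30,5,-1,-1,4,85],[-25,-30,0,-2,-2,5,85],[-30,-25,0,-1,-1,4,85],[-30,-25,0,-2,-1,5,85],[-35,-20,5,-2,-1,5,85],[-35,-20,0,-1,-2,4,85],[-35,-15,0,-2,-1,5,85]],
  ],
  grip_force=30,
)

```text
t: 2.2
tcp_pos: [0.3712, 0.3352, 0.3903]
tool_rot: [0.526, 0.839, 0.088, 0.109]
wrist_force: [0.3, 0.2, -0.6]
grip_width: 0.0853
```

Request:
servo_tool(
  moves=[
    [[-35,-10,5,-1,-1,4,85],[-40,-10,0,-2,-1,5,85],[-35,-10,5,-2,-1,4,85],[-40,-5,0,-1,-2,5,85],[-40,0,5,-2,-1,5,85],[-35,5,10,-1,-1,4,85],[-40,5,5,-2,-1,5,85],[-40,5,5,-2,-2,4,85]],
  ],
)

```text
t: 3.2
tcp_pos: [0.408, 0.0879, 0.3784]
tool_rot: [0.713, 0.66, 0.143, 0.19]
wrist_force: [0.5, -0.4, 0.9]
grip_width: 0.0847
```

Run:
```python
from h import *
p,r=tcp(); print(read_state()["t"],p,np.round(r.inv().apply(rackpt(.008,0,.042)-p)*1000,1),np.degrees((r.inv()*racktool()).as_rotvec()))
print(read_state()["wrist_force"])
look("wrist",out="w1.png"); 
import pickle;pickle.dump(get_calibration("wrist"),open("c_w1.pkl","wb"))
```

```text
3.2 [0.40797533 0.08794681 0.37840409] [-63.1  18.8 287.2] [-2.4105013  -0.97897626  7.34875454]
[ 0.45465096 -0.3577352   0.94032746]
```

View pics/w1.png

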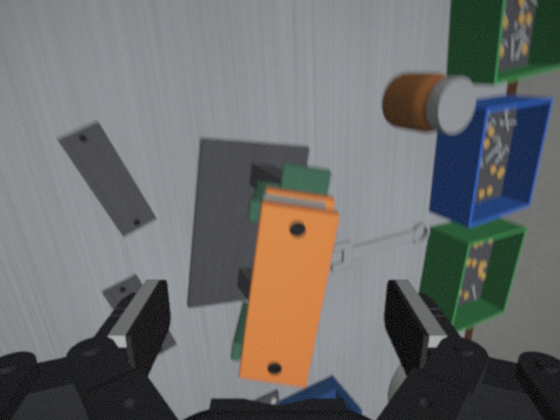

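Run:
```python
from h import *
import pickle
from scipy.optimize import least_squares
c=pickle.load(open("c_w1.pkl","rb"))
foot=[(-.06,.09),(.06,.09),(-.06,-.09)];fp=[(200,138),(309,148),(188,307)]
sp=[(-.028,.075),(.028,.075),(.028,-.075),(-.028,-.075)];spx=[(268,203),(338,210),(306,387),(239,378)]
def res(q):
    rk=list(q[:3])
    P=[W(np.array([[a,b,0.005]]),rk)[0] for a,b in foot]+[rackpt(q[3]+a,q[4]+b,.048,rk) for a,b in sp]
    return (proj(c,P)-np.array(fp+spx)).ravel()
r=least_squares(res,[.5635,-.0025,-.21,.008,0]); print(r.x.round(4),r.fun.reshape(-1,2).round(1))
```

```text
[ 0.5621 -0.0072 -0.2291 -0.0008 -0.0096] [[ 1.3  0.3]
 [ 0.1 -1.1]
 [-1.   0.9]
 [-4.9 -1.7]
 [ 4.   3. ]
 [ 0.9 -0.2]
 [ 0.  -1.1]]
```

```bash
sed -i 's/^RACK=.*/RACK=[.5625,-.0045,-.22]/' h.py
python3 - <<'E'
from h import *
p,r=tcp()
r1=racktool(); g=rackpt(.004,-.008,.042+.10); t=g-r1.apply([0,0,.1547])
plan(p,r,t,r1,5,85,1,1)
E
```

```text
max mm 14.8 deg 2.2  end err mm [0.  0.3 0.3] deg 0.43
[[[-13,1,7,-0,-0,2,85],[-12,1,6,-1,-0,1,85],[-13,1,7,-0,-1,2,85],[-13,1,6,-1,0,1,85],[-12,2,7,-0,-0,2,85]]]
```

Request:
servo_tool(
  moves=[
    [[-13,1,7,0,0,2,85],[-12,1,6,-1,0,1,85],[-13,1,7,0,-1,2,85],[-13,1,6,-1,0,1,85],[-12,2,7,0,0,2,85],[0,0,0,0,0,0,85]],
  ],
)

```text
t: 4.0
tcp_pos: [0.4195, 0.0218, 0.3537]
tool_rot: [0.755, 0.604, 0.16, 0.198]
wrist_force: [0.1, 0.1, 0.4]
grip_width: 0.0848
```

Run:
```python
from h import *
p,r=tcp(); print(read_state()["t"],p,np.round(r.inv().apply(rackpt(.004,-.008,.042)-p)*1000,1),np.degrees((r.inv()*racktool()).as_rotvec()))
print(read_state()["wrist_force"])
look("wrist",out="w2.png",crop=(150,60,450,420),k=1.65); 
import pickle;pickle.dump(get_calibration("wrist"),open("c_w2.pkl","wb"))
```

```text
4.0 [0.41949021 0.02183316 0.35372458] [ -3.    2.9 254.7] [-0.53610334 -0.10752431 -0.12996344]
[0.09894373 0.10751832 0.42200061]
```

View pics/w2.png

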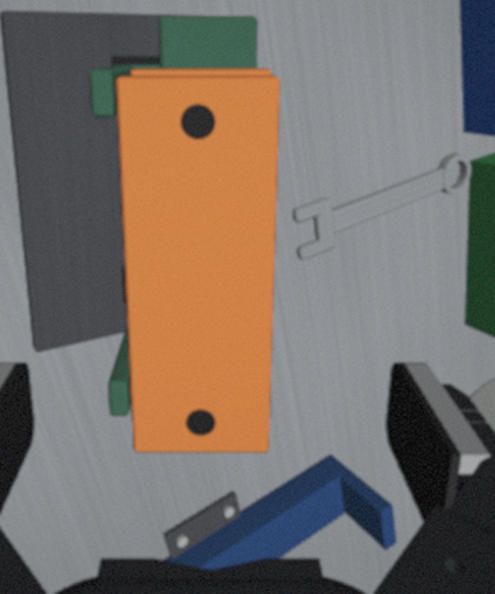

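Run:
```python
from h import *
import pickle
from scipy.optimize import least_squares
c=pickle.load(open("c_w2.pkl","rb"))
f=lambda L:np.array(L)/1.65+[150,60]
foot=[(-.06,.09),(-.06,-.09)]
sp=[(-.028,.075),(.028,.075),(.028,-.075),(-.028,-.075)]
px=f([(4,12),(37,352),(117,78),(280,80),(267,452),(135,452),(161,17),(257,17),(270,70)])
def res(q):
    rk=list(q[:3])
    P=[W(np.array([[a,b,0.005]]),rk)[0] for a,b in foot]+[rackpt(q[3]+a,q[4]+b,.048,rk) for a,b in sp]+[rackpt(s,.085,0,rk) for s in(-.02,.02)]+[rackpt(q[3]+.028,q[5]+.075,.012,rk)]
    return (proj(c,P)-px).ravel()
r=least_squares(res,[.5635,-.0025,-.21,.008,0,0],loss="soft_l1"); print(r.x.round(4),res(r.x).reshape(-1,2).round(1))
pt,rt=tcp()
# unconstrained spacer pose via PnP
o=np.array([[-.028,.075,0],[.028,.075,0],[.028,-.075,0],[-.028,-.075,0]])
ok,rv,tv=cv2.solvePnP(o,px[2:6],c["intrinsics"],None)
Rc=cv2.Rodrigues(c["rvec"])[0]
Pw=Rc.T@(tv.ravel()-c["tvec"]);Rw=Rc.T@cv2.Rodrigues(rv)[0]
print("pnp centre",Pw, "normal",Rw[:,2],"x",Rw[:,0],"tool-frame centre mm",rt.inv().apply(Pw-pt)*1000, "normal in tool",rt.inv().apply(Rw[:,2]),"x in tool",rt.inv().apply(Rw[:,0]))
g=rackpt(r.x[3],r.x[4],.048,list(r.x[:3]));print("fit centre",g,"in tool",rt.inv().apply(g-pt)*1000)
for n in("scene","side"):
    C=get_calibration(n); print(n,proj(C,[rackpt(r.x[3]+a,r.x[4]+b,.048,list(r.x[:3])) for a,b in sp]).round(0).tolist())
```

```text
[ 0.5633 -0.0014 -0.2184 -0.0032 -0.0115 -0.0102] [[ 0.7 -0.3]
 [ 0.8  0.4]
 [-1.  -0.1]
 [ 0.2 -1.6]
 [ 1.   1.2]
 [-1.1  1. ]
 [-1.4  0.1]
 [ 0.7 -0.1]
 [ 0.7  0. ]]
pnp centre [ 0.53579169 -0.00772767  0.1328595 ] normal [-0.48334487  0.11098836  0.86836589] x [ 0.84722371 -0.1904605   0.49592014] tool-frame centre mm [ -4.64970037  -4.16270352 251.46549345] normal in tool [ 0.00530801 -0.00455107 -0.99997556] x in tool [ 1.96984400e-04  9.99989629e-01 -4.55009316e-03]
fit centre [ 0.53466711 -0.00684552  0.13496167] in tool [ -4.02821971  -4.25231062 249.0022137 ]
scene [[285.0, 188.0], [296.0, 190.0], [250.0, 214.0], [241.0, 210.0]]
side [[267.0, 195.0], [283.0, 184.0], [301.0, 214.0], [283.0, 226.0]]
```

Request:
servo_tool(
  moves=[
    [[-2,-2,15,0,0,0,85],[-2,-2,20,0,0,0,85],[0,0,20,0,0,0,85],[0,0,15,0,0,0,85],[0,0,8,0,0,0,85],[0,0,0,0,0,0,85],[0,0,0,0,0,0,85]],
  ],
  grip_force=40,
)

```text
t: 4.92
tcp_pos: [0.4525, 0.0118, 0.2843]
tool_rot: [0.754, 0.605, 0.16, 0.198]
wrist_force: [0.5, 0.4, -0.4]
grip_width: 0.085
```

```bash
cat > st.py <<'E'
from h import *
import sys
RK=[.5633,-.0014,-.2184]
p,r=tcp();s=read_state()
print(s["t"],p.round(4),"deckframe in tool of upper centre",np.round(r.inv().apply(np.array([.5352,-.0072,.1339])-p)*1000,1),np.degrees((r.inv()*racktool(RK)).as_rotvec()).round(2),s["wrist_force"].round(1),s["grip_width"])
if len(sys.argv)>1: look("wrist",out=sys.argv[1])
E
python3 st.py w3.png
```

```text
4.925 [0.4525 0.0118 0.2843] deckframe in tool of upper centre [ -1.1  -0.2 172.7] [-0.49 -0.14 -0.06] [ 0.5  0.4 -0.4] 0.08496242696439704
```

View pics/w3.png

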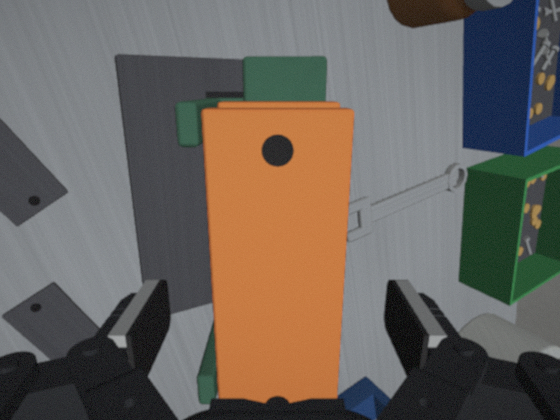

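Request:
servo_tool(
  moves=[
    [[-2,0,8,0,0,0,85],[0,0,7,0,0,0,85],[0,0,0,0,0,0,75],[0,0,0,0,0,0,66],[0,0,0,0,0,0,60],[0,0,0,0,0,0,54],[0,0,0,0,0,0,50],[0,0,0,0,0,0,50]],
  ],
)

```text
t: 5.98
tcp_pos: [0.4594, 0.0079, 0.2712]
tool_rot: [0.755, 0.605, 0.161, 0.198]
wrist_force: [-1.9, 0.1, 5.1]
grip_width: 0.0554
```

```bash
python3 st.py w4.png
python3 - <<'E'
from h import *
look("side",out="s1.png",crop=(200,130,400,290),k=4)
E
```

```text
5.975 [0.4594 0.0079 0.2712] deckframe in tool of upper centre [  1.3  -0.5 157.6] [-0.45 -0.13 -0.11] [-1.9  0.1  5.1] 0.05543712276180276
```

View pics/w4.png

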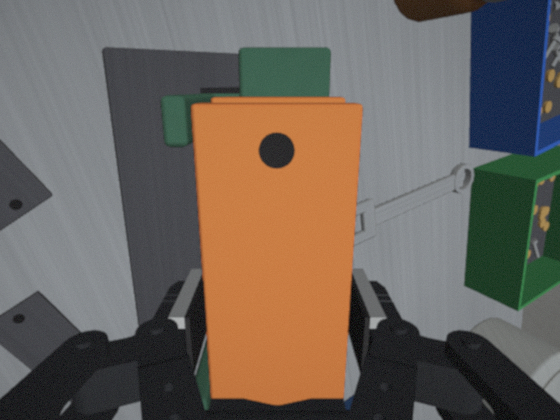

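View pics/s1.png

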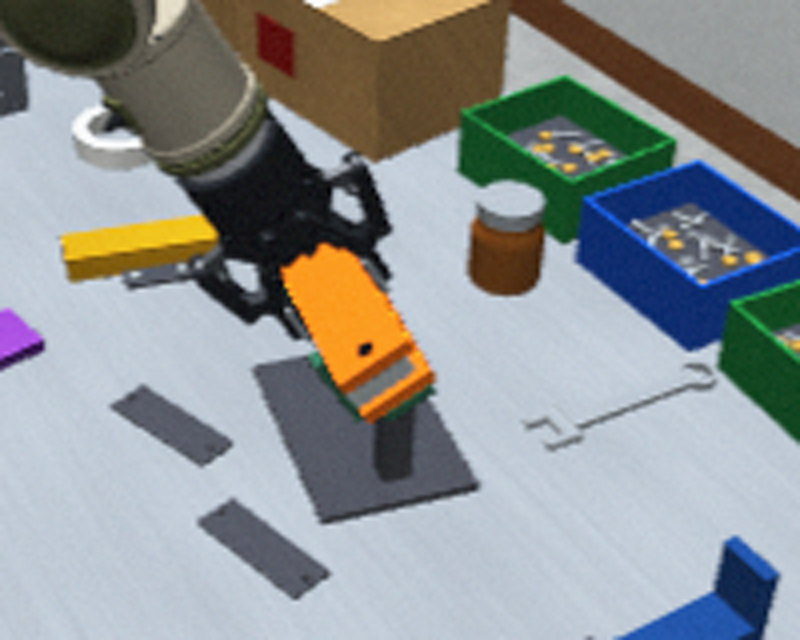

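Request:
servo_tool(
  moves=[
    [[0,0,-2,0,0,0,50],[0,0,-4,0,0,0,50],[0,0,-6,0,0,0,50],[0,0,-10,0,0,0,50],[0,0,-15,0,0,0,50],[0,0,-20,0,0,0,50]],
  ],
)

```text
t: 6.82
tcp_pos: [0.4311, 0.0139, 0.3209]
tool_rot: [0.755, 0.605, 0.16, 0.197]
wrist_force: [-0.2, 0.0, -1.6]
grip_width: 0.0548
```

```bash
python3 st.py w5.png
python3 - <<'E'
from h import *
look("side",out="s2.png",crop=(200,130,400,290),k=4)
E
```

```text
6.825 [0.4311 0.0139 0.3209] deckframe in tool of upper centre [  1.4   0.7 215.1] [-0.59 -0.15 -0.12] [-0.2  0.  -1.6] 0.05480358604148528
```

View pics/w5.png

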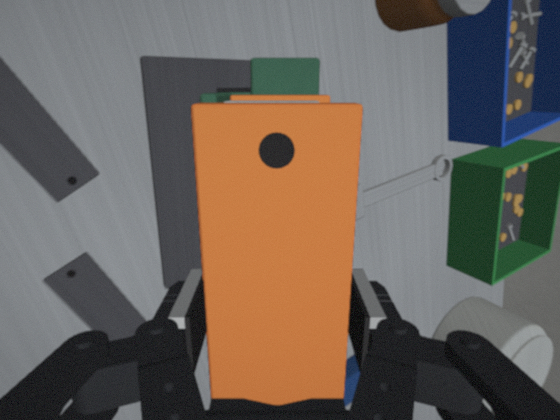

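View pics/s2.png

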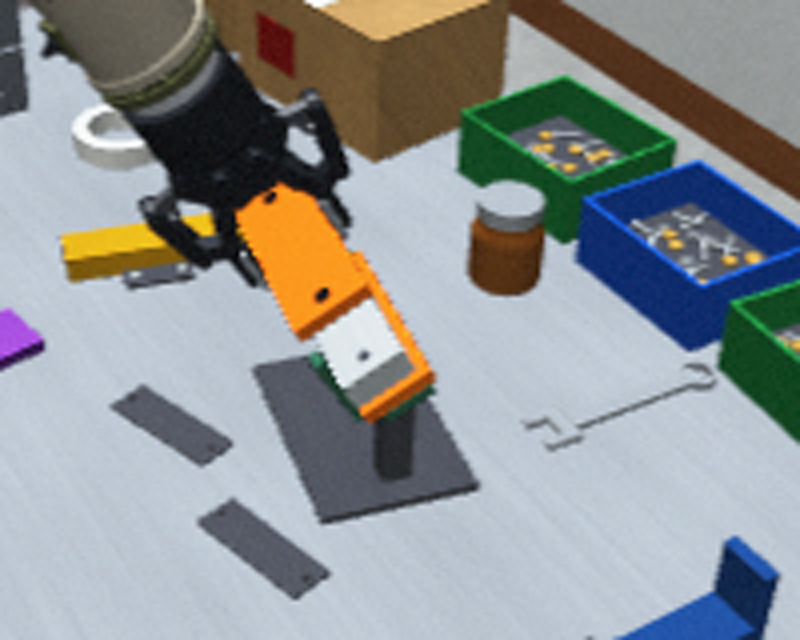

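```bash
cat >> h.py <<'E'
YB=[.542,.2715,-.26]; BB=[.5745,-.298,-.002]
def bedtool(b,flip=1):
    a=b[2]; return toolrot([0,0,-1],np.array([-np.sin(a),np.cos(a),0])*flip)
def bedpt(b,x,y,z): return W(np.array([[x,y,z]]),b)[0]
E
python3 - <<'E'
from h import *
p,r=tcp(); r1=bedtool(YB); t=bedpt(YB,-.010,0,.34)
p,r=plan(p,r,t,r1,16,50,1,1)
plan(p,r,bedpt(YB,-.010,0,.245),r1,4,50,1,1)
E
```

```text
max mm 18.1 deg 6.6  end err mm [0.2 0.1 0.1] deg 0.69
[[[17,3,0,1,1,-5,50],[17,4,1,2,2,-6,50],[16,6,1,1,1,-5,50],[16,8,1,2,2,-5,50],[15,9,2,1,1,-6,50],[14,10,1,2,2,-5,50],[13,12,2,1,1,-5,50],[12,13,1,2,1,-6,50]]]
[[[10,14,2,1,2,-5,50],[9,15,1,2,1,-5,50],[8,15,1,1,2,-6,50],[6,17,1,2,1,-5,50],[4,17,1,1,1,-5,50],[3,17,-0,2,2,-6,50],[2,17,-0,1,1,-5,50],[-1,18,-1,2,2,-5,50]]]
max mm 24.0 deg 0.0  end err mm [ 0.4 -0.3  0.1] deg 0.69
[[[-0,0,24,-0,-0,-0,50],[-0,0,24,-0,-0,-0,50],[-0,0,23,-0,-0,-0,50],[-1,0,24,-0,-0,-0,50]]]
```

Request:
servo_tool(
  moves=[
    [[17,3,0,1,1,-5,50],[17,4,1,2,2,-6,50],[16,6,1,1,1,-5,50],[16,8,1,2,2,-5,50],[15,9,2,1,1,-6,50],[14,10,1,2,2,-5,50],[13,12,2,1,1,-5,50],[12,13,1,2,1,-6,50]],
  ],
)

```text
t: 7.92
tcp_pos: [0.4813, 0.1316, 0.3289]
tool_rot: [0.505, 0.85, 0.089, 0.121]
wrist_force: [0.7, -0.2, -1.2]
grip_width: 0.0548
```

Request:
servo_tool(
  moves=[
    [[10,14,2,1,2,-5,50],[9,15,1,2,1,-5,50],[8,15,1,1,2,-6,50],[6,17,1,2,1,-5,50],[4,17,1,1,1,-5,50],[3,17,0,2,2,-6,50],[2,17,0,1,1,-5,50],[0,18,-1,2,2,-5,50]],
  ],
)

```text
t: 8.93
tcp_pos: [0.5405, 0.2571, 0.3395]
tool_rot: [0.167, 0.986, 0.002, 0.007]
wrist_force: [-0.4, 0.1, -2.0]
grip_width: 0.0554
```

```bash
cat > bed.py <<'E'
from h import *
import sys
B=YB if sys.argv[1]=="Y" else BB
p,r=tcp();s=read_state();a=B[2]
d=W((p-[B[0],B[1],0])[None],[0,0,-a])[0]
print(s["t"],"tcp in bed mm",np.round(d*1000,1),"turn to bedtool deg (tool)",np.degrees((r.inv()*bedtool(B)).as_rotvec()).round(2),s["wrist_force"].round(1),s["grip_width"].round(4))
for n,o in zip(sys.argv[2::2],sys.argv[3::2]): look(n,out=o,crop=None)
E
python3 bed.py Y wrist w6.png
```

```text
Traceback (most recent call last):
  File "bed.py", line 6, in <module>
    print(s["t"],"tcp in bed mm",np.round(d*1000,1),"turn to bedtool deg (tool)",np.degrees((r.inv()*bedtool(B)).as_rotvec()).round(2),s["wrist_force"].round(1),s["grip_width"].round(4))
                                                                                                                                                                 ^^^^^^^^^^^^^^^^^^^^^
AttributeError: 'float' object has no attribute 'round'
```

```bash
sed -i 's/s\["grip_width"\].round(4)/round(s["grip_width"],4)/' bed.py; python3 bed.py Y wrist w6.png
python3 - <<'E'
from h import *
p,r=tcp();plan(p,r,bedpt(YB,-.010,0,.245),bedtool(YB),4,50,1,1)
E
```

```text
8.925 tcp in bed mm [  2.3 -14.3 339.5] turn to bedtool deg (tool) [ 0.37  0.78 -4.3 ] [-0.4  0.1 -2. ] 0.0554
max mm 24.5 deg 1.4  end err mm [-0.   0.3 -0.2] deg 0.55
[[[4,3,24,0,0,-1,50],[3,2,23,0,0,-1,50],[4,3,24,0,1,-1,50],[3,3,24,0,-0,-1,50]]]
```

View pics/w6.png

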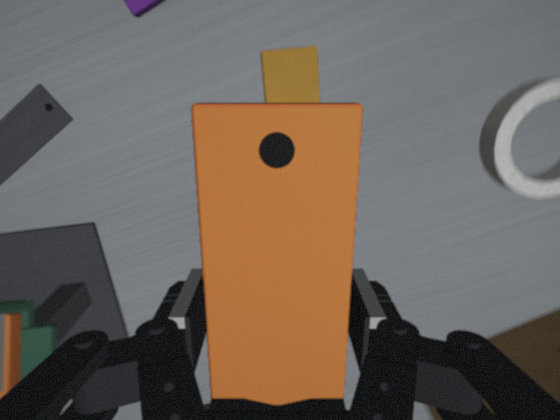

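Run:
```python
from h import *
c=get_calibration("wrist"); im=cv2.imread("pics/w6.png")
cv2.imwrite("pics/w6c.png",cv2.resize(im[30:120,230:350],None,fx=6,fy=6,interpolation=2))
a=ray(c,(262,50),.025);b=ray(c,(317.5,46),.025);d=ray(c,(265,102),.025);e=ray(c,(320,102),.025)
print(a,b,np.linalg.norm(a-b))
print("yaw sides",np.arctan2(*(a-d)[[1,0]])+np.pi,np.arctan2(*(b-e)[[1,0]])+np.pi, "end edge yaw",np.arctan2(*(b-a)[[1,0]])-np.pi/2)
m=(a+b)/2; 
for y in (-.26,-.27,-.25): print(m+.095*np.array([np.cos(y),np.sin(y),0]))
```

```text
[0.44408094 0.2865084  0.025     ] [0.45411017 0.32371007 0.025     ] 0.038529851194733004
yaw sides 6.002623826243788 6.035850413858702 end edge yaw -0.26333043848078774
[0.5409026  0.28068658 0.025     ]
[0.54065379 0.27976975 0.025     ]
[0.54114224 0.28160586 0.025     ]
```

View pics/w6c.png

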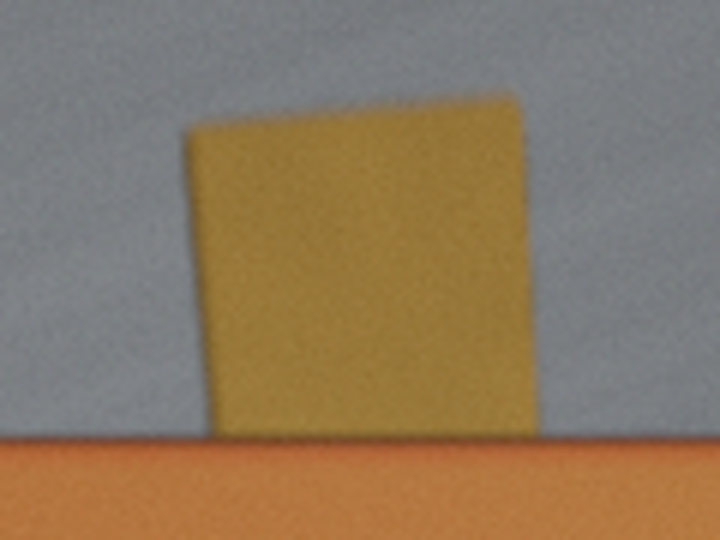

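Request:
servo_tool(
  moves=[
    [[4,3,20,0,0,-1,50],[3,2,20,0,0,-1,50],[4,3,10,0,1,-1,50],[3,3,0,0,0,-1,50],[0,0,0,0,0,0,50],[0,0,0,0,0,0,50]],
  ],
)

```text
t: 9.72
tcp_pos: [0.5315, 0.2721, 0.2907]
tool_rot: [0.134, 0.991, 0.005, 0.0]
wrist_force: [-0.5, 0.2, -1.6]
grip_width: 0.055
```

```bash
python3 bed.py Y wrist w7.png scene sc7.png side si7.png; python3 bed.py Y
python3 - <<'E'
from h import *
im=cv2.imread("pics/w7.png")
a=cv2.resize(im[0:120,220:360],None,fx=5,fy=5,interpolation=2); cv2.imwrite("pics/w7c.png",a[:,:])
b=cv2.imread("pics/sc7.png")[120:240,260:420];d=cv2.imread("pics/si7.png")[110:230,180:340]
cv2.imwrite("pics/b7.png",np.hstack([cv2.resize(x,None,fx=2.5,fy=2.5,interpolation=2) for x in(b,d)]))
E
```

```text
9.725 tcp in bed mm [-10.3  -2.1 290.7] turn to bedtool deg (tool) [ 0.53 -0.05 -0.46] [-0.5  0.2 -1.6] 0.055
9.875 tcp in bed mm [-10.2  -2.3 290.5] turn to bedtool deg (tool) [ 0.52 -0.06 -0.47] [-0.4 -0.  -1.3] 0.055
```

View pics/w7c.png

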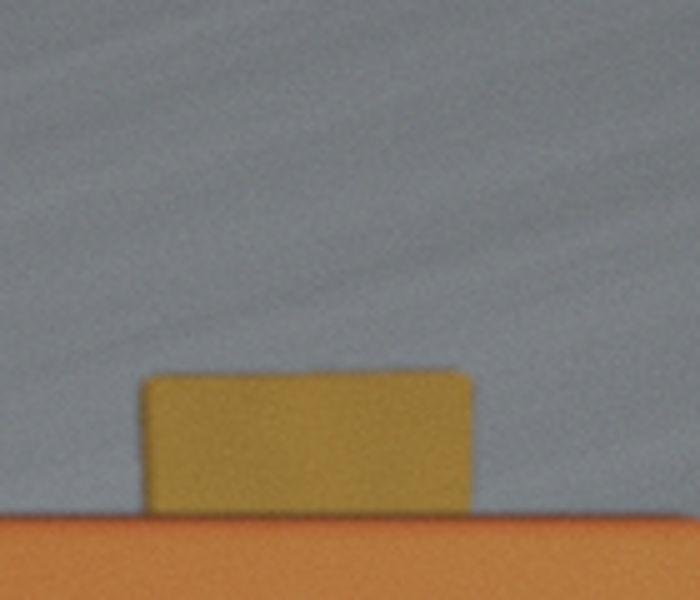

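View pics/b7.png

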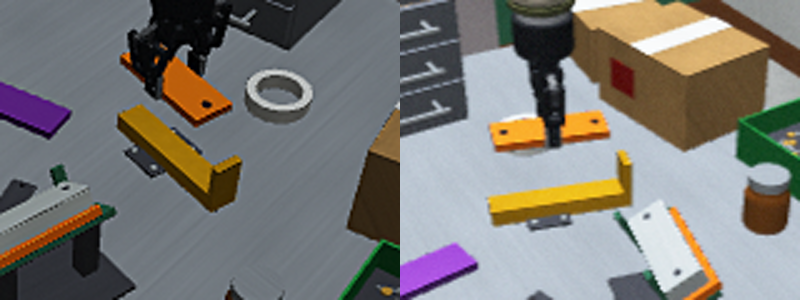

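Run:
```python
from h import *
c=get_calibration("wrist")
a=ray(c,(248.6,75.2),.025);b=ray(c,(314,74.4),.025);d=ray(c,(249.6,102.5),.025);e=ray(c,(314.4,102.5),.025)
print(a,b,np.linalg.norm(a-b),"end edge yaw",np.arctan2(*(b-a)[[1,0]])-np.pi/2)
print("yaw sides",np.arctan2(*(a-d)[[1,0]])+np.pi-2*np.pi,np.arctan2(*(b-e)[[1,0]])+np.pi-2*np.pi)
m=(a+b)/2; 
for y in (-.26,-.27,-.25): print(m+.095*np.array([np.cos(y),np.sin(y),0]))
# held part far-end in the world
P=[ray(c,(193,103.5),.1285),ray(c,(361,103.5),.1285)];print("part end mid at z .1285",np.mean(P,0),np.arctan2(*(P[1]-P[0])[[1,0]])-np.pi/2)
```

```text
[0.44460057 0.28312056 0.025     ] [0.45433088 0.32023734 0.025     ] 0.03837100565247796 end edge yaw -0.25638440322680056
yaw sides -0.25249694757834185 -0.22261666375189382
[0.54127277 0.2772563  0.025     ]
[0.54102396 0.27633946 0.025     ]
[0.5415124  0.27817557 0.025     ]
part end mid at z .1285 [0.46059442 0.29494245 0.1285    ] -0.26858850840272686
```

Request:
servo_tool(
  moves=[
    [[0,4,10,0.5,0,-0.5,50],[0,0,20,0,0,0,50],[0,0,20,0,0,0,50],[0,0,15,0,0,0,50],[0,0,10,0,0,0,50],[0,0,3,0,0,0,50],[0,0,0,0,0,0,50]],
  ],
)

```text
t: 10.75
tcp_pos: [0.5323, 0.2762, 0.2122]
tool_rot: [0.129, 0.992, 0.0, -0.001]
wrist_force: [-0.4, 0.6, -1.7]
grip_width: 0.0552
```

```bash
python3 bed.py Y scene sc8.png side si8.png
python3 - <<'E'
from h import *
b=cv2.imread("pics/sc8.png")[140:220,280:380];d=cv2.imread("pics/si8.png")[150:230,190:290]
cv2.imwrite("pics/b8.png",np.hstack([cv2.resize(x,None,fx=4,fy=4,interpolation=2) for x in(b,d)]))
E
```

```text
10.75 tcp in bed mm [-10.6   2.1 212.2] turn to bedtool deg (tool) [ 0.01 -0.1   0.07] [-0.4  0.6 -1.7] 0.0552
```

View pics/b8.png

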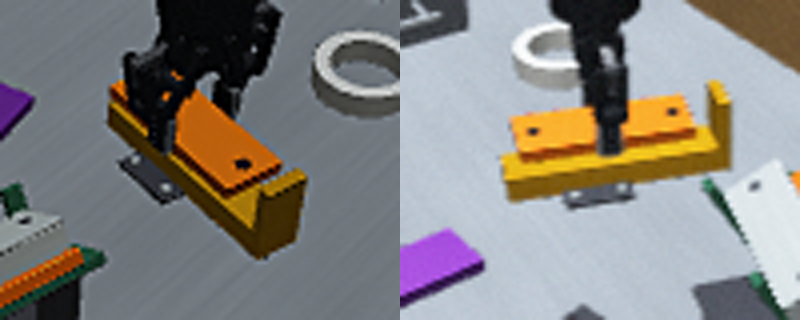

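Request:
servo_tool(
  moves=[
    [[0,0,3,0,0,0,50],[0,0,3,0,0,0,50],[0,0,2,0,0,0,50],[0,0,2,0,0,0,50],[0,0,0,0,0,0,50]],
  ],
)

```text
t: 11.48
tcp_pos: [0.5322, 0.2761, 0.202]
tool_rot: [0.129, 0.992, 0.0, -0.001]
wrist_force: [-0.7, 0.8, -0.9]
grip_width: 0.0548
```

Request:
servo_tool(
  moves=[
    [[0,0,1,0,0,0,50],[0,0,1,0,0,0,50],[0,0,0,0,0,0,50]],
  ],
)

```text
t: 11.85
tcp_pos: [0.5323, 0.2761, 0.2001]
tool_rot: [0.129, 0.992, 0.0, -0.001]
wrist_force: [-0.7, 0.4, -0.9]
grip_width: 0.0551
```

Request:
servo_tool(
  moves=[
    [[0,0,1,0,0,0,50],[0,0,1,0,0,0,50],[0,0,0,0,0,0,50]],
  ],
)

```text
t: 12.22
tcp_pos: [0.5322, 0.2761, 0.1981]
tool_rot: [0.129, 0.992, 0.0, -0.001]
wrist_force: [-0.2, -0.2, -0.7]
grip_width: 0.0547
```

Request:
servo_tool(
  moves=[
    [[0,0,1,0,0,0,50],[0,0,0,0,0,0,50]],
  ],
)

```text
t: 12.48
tcp_pos: [0.5322, 0.2761, 0.1971]
tool_rot: [0.129, 0.992, 0.0, -0.001]
wrist_force: [0.6, -0.4, -1.2]
grip_width: 0.0549
```

Request:
servo_tool(
  moves=[
    [[0,0,1,0,0,0,50],[0,0,1,0,0,0,50],[0,0,0,0,0,0,50]],
  ],
)

```text
t: 12.85
tcp_pos: [0.5322, 0.2761, 0.195]
tool_rot: [0.129, 0.992, 0.0, -0.001]
wrist_force: [0.3, 0.4, -1.2]
grip_width: 0.0552
```

```bash
python3 bed.py Y scene sc9.png side si9.png
python3 - <<'E'
from h import *
b=cv2.imread("pics/sc9.png")[150:210,290:370];d=cv2.imread("pics/si9.png")[160:220,200:280]
cv2.imwrite("pics/b9.png",np.hstack([cv2.resize(x,None,fx=5,fy=5,interpolation=2) for x in(b,d)]))
E
```

```text
12.85 tcp in bed mm [-10.6   1.9 195. ] turn to bedtool deg (tool) [-0.   -0.11  0.06] [ 0.3  0.4 -1.2] 0.0552
```

View pics/b9.png

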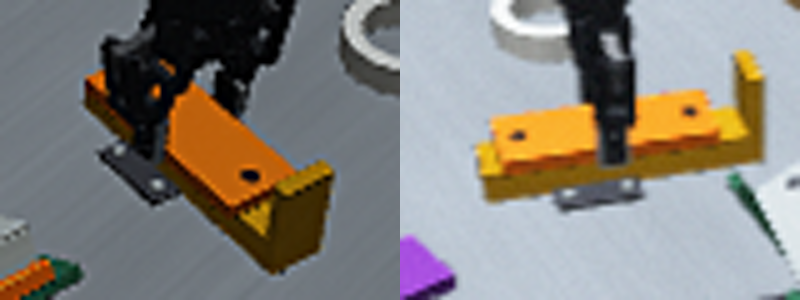

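Request:
servo_tool(
  moves=[
    [[0,0,1,0,0,0,50],[0,0,1,0,0,0,50],[0,0,0,0,0,0,50]],
  ],
)

```text
t: 13.32
tcp_pos: [0.5322, 0.2761, 0.1931]
tool_rot: [0.129, 0.992, 0.0, -0.001]
wrist_force: [-0.1, -0.7, -1.1]
grip_width: 0.055
```

Request:
servo_tool(
  moves=[
    [[0,0,1,0,0,0,50],[0,0,0,0,0,0,50]],
  ],
)

```text
t: 13.58
tcp_pos: [0.5322, 0.2762, 0.1926]
tool_rot: [0.129, 0.992, 0.0, -0.001]
wrist_force: [-0.2, -1.5, 4.8]
grip_width: 0.0553
```

Request:
servo_tool(
  moves=[
    [[0,0,1,0,0,0,50],[0,0,0,0,0,0,50]],
  ],
)

```text
t: 13.82
tcp_pos: [0.5321, 0.2762, 0.1925]
tool_rot: [0.129, 0.992, -0.0, -0.0]
wrist_force: [-2.9, -2.3, 15.4]
grip_width: 0.0548
```

Request:
servo_tool(
  moves=[
    [[0,0,-1,0,0,0,50],[-4,0,0,0,0,0,50],[-4,0,0,0,0,0,50],[-4,0,0,0,0,0,50],[-3,0,0,0,0,0,50],[0,0,0,0,0,0,50]],
  ],
)

```text
t: 14.58
tcp_pos: [0.5464, 0.273, 0.1926]
tool_rot: [0.129, 0.992, 0.001, -0.001]
wrist_force: [-4.0, 1.3, 7.9]
grip_width: 0.0549
```

Request:
servo_tool(
  moves=[
    [[-1,0,0,0,0,0,50],[-1,0,0,0,0,0,50],[-1,0,0,0,0,0,50],[0,0,0,0,0,0,50]],
  ],
)

```text
t: 15.08
tcp_pos: [0.549, 0.2724, 0.1926]
tool_rot: [0.129, 0.992, 0.001, -0.001]
wrist_force: [-4.3, 1.3, 8.4]
grip_width: 0.0549
```

```bash
python3 bed.py Y scene sc10.png side si10.png
python3 - <<'E'
from h import *
b=cv2.imread("pics/sc10.png")[150:210,290:370];d=cv2.imread("pics/si10.png")[160:220,200:280]
cv2.imwrite("pics/b10.png",np.hstack([cv2.resize(x,None,fx=5,fy=5,interpolation=2) for x in(b,d)]))
E
```

```text
15.075 tcp in bed mm [  6.5   2.6 192.6] turn to bedtool deg (tool) [ 0.07 -0.17  0.11] [-4.3  1.3  8.4] 0.0549
```

View pics/b10.png

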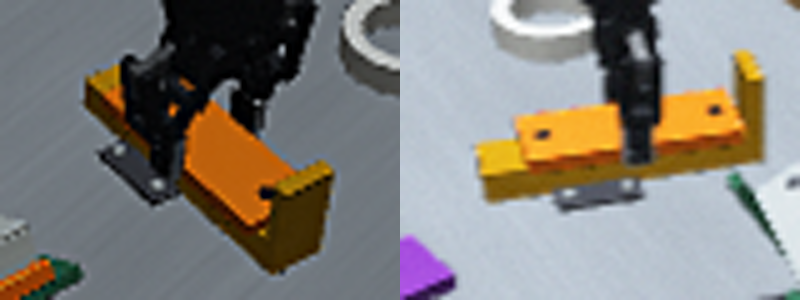

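Request:
servo_tool(
  moves=[
    [[-1,0,-0.5,0,0,0,50],[-1,0,0,0,0,0,50],[0,0,0,0,0,0,50]],
  ],
)

```text
t: 15.55
tcp_pos: [0.5517, 0.2711, 0.1926]
tool_rot: [0.129, 0.992, 0.0, -0.001]
wrist_force: [-1.8, 0.5, 3.0]
grip_width: 0.0553
```

Request:
servo_tool(
  moves=[
    [[-1,0,0,0,0,0,50],[-1,0,0,0,0,0,50],[0,0,0,0,0,0,50]],
  ],
)

```text
t: 15.92
tcp_pos: [0.5532, 0.2705, 0.1926]
tool_rot: [0.129, 0.992, 0.0, -0.001]
wrist_force: [-4.0, 1.7, 3.6]
grip_width: 0.0548
```

Request:
servo_tool(
  moves=[
    [[-1,0,0,0,0,0,50],[0,0,0,0,0,0,50]],
  ],
)

```text
t: 16.18
tcp_pos: [0.5534, 0.2705, 0.1926]
tool_rot: [0.129, 0.992, 0.0, -0.002]
wrist_force: [-7.6, 1.1, 5.9]
grip_width: 0.0549
```

Request:
servo_tool(
  moves=[
    [[-1,0,0,0,0,0,50],[0,0,0,0,0,0,50]],
  ],
)

```text
t: 16.42
tcp_pos: [0.5537, 0.2705, 0.1926]
tool_rot: [0.129, 0.992, 0.0, -0.002]
wrist_force: [-10.1, 1.8, 6.9]
grip_width: 0.0551
```

Request:
servo_tool(
  moves=[
    [[2,0,0,0,0,0,50],[0,0,0,0,0,0,58],[0,0,0,0,0,0,64],[0,0,0,0,0,0,75],[0,0,0,0,0,0,75]],
  ],
)

```text
t: 17.05
tcp_pos: [0.5537, 0.2703, 0.1926]
tool_rot: [0.129, 0.992, 0.0, -0.001]
wrist_force: [-0.3, -0.3, -0.8]
grip_width: 0.075
```

Request:
servo_tool(
  moves=[
    [[0,0,-10,0,0,0,80],[0,0,-20,0,0,0,85],[0,0,-30,0,0,0,85],[0,0,-30,0,0,0,85],[0,0,0,0,0,0,85]],
  ],
)

```text
t: 17.68
tcp_pos: [0.5541, 0.271, 0.2862]
tool_rot: [0.129, 0.992, 0.002, 0.001]
wrist_force: [0.1, 0.9, -0.0]
grip_width: 0.0849
```

```bash
python3 bed.py Y scene sc11.png side si11.png wrist w11.png
python3 - <<'E'
from h import *
b=cv2.imread("pics/sc11.png")[150:210,290:370];d=cv2.imread("pics/si11.png")[160:220,200:280]
cv2.imwrite("pics/b11.png",np.hstack([cv2.resize(x,None,fx=5,fy=5,interpolation=2) for x in(b,d)]))
E
```

```text
17.675 tcp in bed mm [ 11.8   2.6 286.2] turn to bedtool deg (tool) [0.2  0.1  0.05] [ 0.1  0.9 -0. ] 0.0849
```

View pics/b11.png

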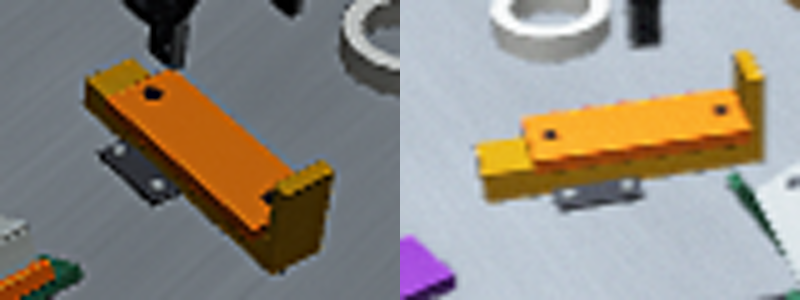

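View pics/w11.png

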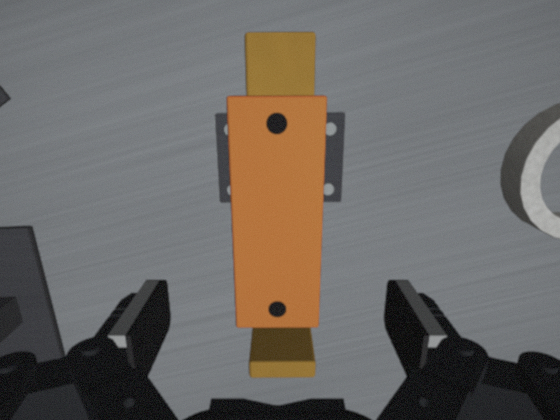

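Run:
```python
from h import *
RK=[.5633,-.0014,-.2184]
p,r=tcp(); r1=racktool(RK); t=rackpt(-.005,-.008,.036+.10,RK)-r1.apply([0,0,.1547])
print(t);plan(p,r,t+[0,0,0],r1,14,85,1,1)
```

```text
[0.41544213 0.02322092 0.34425358]
max mm 21.3 deg 7.1  end err mm [-0.2  0.2  0.1] deg 0.48
[[[5,-20,-4,-2,-2,6,85],[3,-19,-6,-1,-1,6,85],[0,-20,-5,-2,-2,6,85],[-1,-20,-6,-2,-2,6,85],[-4,-19,-7,-1,-1,7,85],[-7,-18,-7,-2,-2,6,85],[-8,-18,-8,-2,-1,6,85],[-10,-16,-8,-2,-2,6,85]]]
[[[-13,-14,-8,-1,-2,6,85],[-14,-14,-7,-2,-1,6,85],[-15,-11,-8,-2,-2,6,85],[-17,-9,-8,-2,-2,6,85],[-18,-8,-8,-1,-1,6,85],[-18,-5,-7,-2,-2,6,85]]]
```

Request:
servo_tool(
  moves=[
    [[5,-20,-14,-2,-2,6,85],[3,-19,-16,-1,-1,6,85],[0,-20,-15,-2,-2,6,85],[-1,-20,-6,-2,-2,6,85],[-4,-19,-7,-1,-1,7,85],[-7,-18,-7,-2,-2,6,85],[-8,-18,-8,-2,-1,6,85],[-10,-16,-8,-2,-2,6,85]],
  ],
)

```text
t: 18.82
tcp_pos: [0.4727, 0.128, 0.3475]
tool_rot: [0.526, 0.835, 0.103, 0.124]
wrist_force: [-0.6, -0.1, -0.1]
grip_width: 0.0854
```

Request:
servo_tool(
  moves=[
    [[-13,-14,-8,-1,-2,6,85],[-14,-14,-7,-2,-1,6,85],[-15,-11,0,-2,-2,6,85],[-17,-9,0,-2,-2,6,85],[-18,-8,0,-1,-1,6,85],[-18,-5,-2,-2,-2,6,85],[0,0,0,0,0,0,85],[0,0,0,0,0,0,85]],
  ],
)

```text
t: 19.82
tcp_pos: [0.4368, 0.0348, 0.3506]
tool_rot: [0.724, 0.644, 0.153, 0.194]
wrist_force: [0.8, -0.4, 0.2]
grip_width: 0.085
```

```bash
python3 st.py w12.png
python3 - <<'E'
from h import *
import pickle;pickle.dump((get_calibration("wrist"),tcp()[0],tcp()[1].as_quat()),open("c_w12.pkl","wb"))
im=cv2.imread("pics/w12.png");cv2.imwrite("pics/w12c.png",cv2.resize(im[40:420,140:440],None,fx=1.55,fy=1.55,interpolation=2))
E
```

```text
19.825 [0.4368 0.0348 0.3506] deckframe in tool of upper centre [-23.4 -13.4 240.2] [-1.41 -1.23  5.52] [ 0.8 -0.4  0.2] 0.08504575626589196
```

View pics/w12c.png

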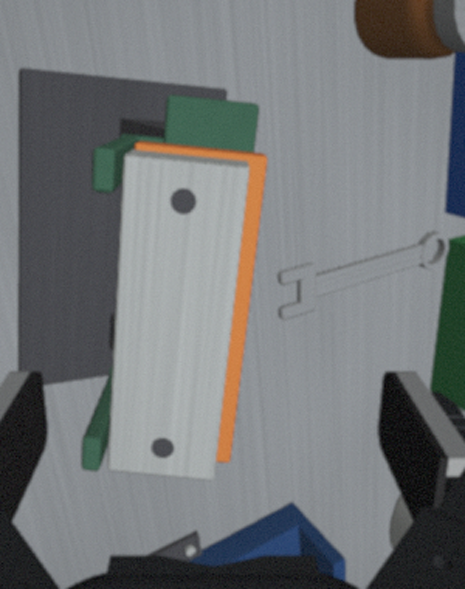

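Run:
```python
from h import *
import pickle
c,p,q=pickle.load(open("c_w12.pkl","rb"));r=R.from_quat(q)
RK=[.5633,-.0014,-.2184]
px=np.array([(124,153),(249,166),(214,479),(110,469)])/1.55+[140,40]
o=np.array([[-.024,.07,0],[.024,.07,0],[.024,-.07,0],[-.024,-.07,0]])
ok,rv,tv=cv2.solvePnP(o,px,c["intrinsics"],None)
Rc=cv2.Rodrigues(c["rvec"])[0]
Pw=Rc.T@(tv.ravel()-c["tvec"]);Rw=Rc.T@cv2.Rodrigues(rv)[0]
print("repr",(cv2.projectPoints(o,rv,tv,c["intrinsics"],None)[0].reshape(-1,2)-px).round(1).tolist())
print("top centre",Pw,"n",Rw[:,2],"tool",r.inv().apply(Pw-p)*1000)
# ray-plane with known plane n=.036
from scipy.optimize import least_squares
f=lambda v:(proj(c,[rackpt(v[0]+a,v[1]+b,.036,RK) for a,b,_ in o])-px).ravel()
s=least_squares(f,[-.007,-.01]);print(s.x,s.fun.round(1));g=rackpt(*s.x,.036,RK)
print("fit",g,r.inv().apply(g-p)*1000)
# plan: top centre at tool (0,1.2*,~200)
r1=racktool(RK)
d=np.array([0,-0.5,.200]) 
plan(p,r,.5*(g+Pw)-r1.apply(d),r1,6,85,1,1)
```

```text
repr [[0.1, 0.4], [-0.0, -0.2], [0.8, 0.1], [-0.8, -0.3]]
top centre [ 0.53932776 -0.00391178  0.12097604] n [-0.49637218  0.12286479  0.85937123] tool [-19.47536184 -16.49933896 253.23904519]
[-0.00671658 -0.00711918] [ 0.  -0.   1.  -0.3  0.4  0.4 -1.6  0.2]
fit [ 0.53850653 -0.00318975  0.12281863] [-18.91254734 -16.40546577 251.17379084]
max mm 80.7 deg 1.7  end err mm [-0.2  0.4  0.1] deg 0.66
[[[-10,79,7,-0,-0,1,85],[-9,80,6,-0,-0,1,85],[-8,80,7,-1,-1,1,85],[-6,79,8,0,0,1,85],[-5,80,8,-0,-0,1,85],[-3,80,8,-0,-0,1,85]]]
```

Run:
```python
from h import *
RK=[.5633,-.0014,-.2184]
p,r=tcp();r1=racktool(RK);g=np.array([.5389,-.0035,.1219])
plan(p,r,g-r1.apply([0,0,.190]),r1,5,85,1,.5)
```

```text
max mm 13.9 deg 1.6  end err mm [-0.1  0.2  0.1] deg 0.26
[[[-3,-4,12,-0.5,-0,1,85],[-3,-4,13,-0,-0.5,1,85],[-3,-5,12,-0.5,-0,1.5,85],[-3,-4,13,-0,-0.5,1,85],[-3,-4,12,-0.5,-0,1,85]]]
```

Request:
servo_tool(
  moves=[
    [[-3,-4,12,-0.5,0,1,85],[-3,-4,13,0,-0.5,1,85],[-3,-5,12,-0.5,0,1.5,85],[-3,-4,13,0,-0.5,1,85],[-3,-4,12,-0.5,0,1,85],[0,0,0,0,0,0,85],[0,0,0,0,0,0,85]],
  ],
)

```text
t: 20.75
tcp_pos: [0.4459, 0.0171, 0.2868]
tool_rot: [0.753, 0.604, 0.164, 0.202]
wrist_force: [-0.3, 0.4, -0.7]
grip_width: 0.0848
```

```bash
python3 st.py w13.png
python3 - <<'E'
from h import *
p,r=tcp();print(r.inv().apply(np.array([.5389,-.0035,.1219])-p)*1000)
im=cv2.imread("pics/w13.png");cv2.imwrite("pics/w13c.png",cv2.resize(im[40:420,140:440],None,fx=1.55,fy=1.55,interpolation=2))
E
```

```text
20.75 [0.4459 0.0171 0.2868] deckframe in tool of upper centre [ -5.    3.2 178.7] [ 0.12 -0.21 -0.03] [-0.3  0.4 -0.7] 0.08484552413887894
[ -0.7434311   -0.59220101 190.6791252 ]
```

View pics/w13c.png

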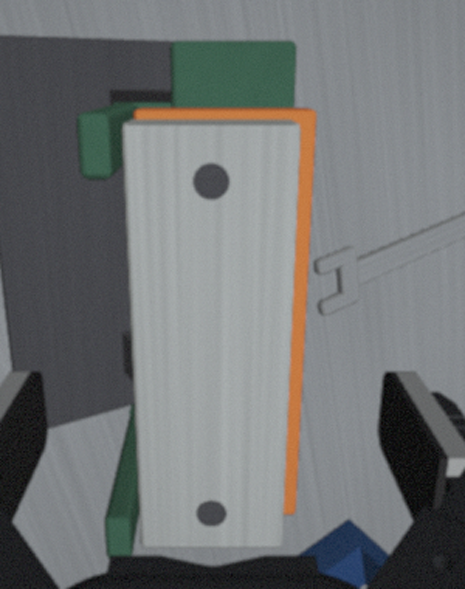

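Request:
servo_tool(
  moves=[
    [[-1,-0.5,12,0,0,0,85],[0,0,12,0,0,0,85],[0,0,10,0,0,0,80],[0,0,0,0,0,0,68],[0,0,0,0,0,0,58],[0,0,0,0,0,0,50],[0,0,0,0,0,0,43],[0,0,0,0,0,0,43]],
  ],
  grip_force=40,
)

```text
t: 21.8
tcp_pos: [0.4616, 0.0124, 0.2575]
tool_rot: [0.753, 0.604, 0.164, 0.202]
wrist_force: [-3.5, -0.8, 6.4]
grip_width: 0.0471
```

```bash
python3 st.py w14.png
python3 - <<'E'
from h import *
look("side",out="s14.png",crop=(200,130,400,290),k=4)
E
```

```text
21.8 [0.4616 0.0124 0.2575] deckframe in tool of upper centre [ -3.7   3.6 145.1] [ 0.2  -0.2  -0.08] [-3.5 -0.8  6.4] 0.047115246302935995
```

View pics/w14.png

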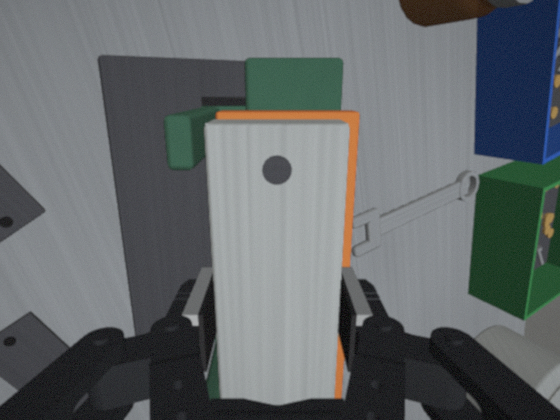

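Request:
servo_tool(
  moves=[
    [[0,0,-2,0,0,0,43],[0,0,-4,0,0,0,43],[0,0,-6,0,0,0,43],[0,0,-12,0,0,0,43],[0,0,-16,0,0,0,43],[0,0,-20,0,0,0,43]],
  ],
  grip_force=50,
)

```text
t: 22.65
tcp_pos: [0.4313, 0.0188, 0.3095]
tool_rot: [0.754, 0.604, 0.164, 0.201]
wrist_force: [0.5, -0.5, -3.9]
grip_width: 0.0466
```

```bash
python3 st.py w15.png
python3 - <<'E'
from h import *
look("side",out="s15.png",crop=(200,130,400,290),k=4)
p,r=tcp(); r1=bedtool(BB,1);r2=bedtool(BB,-1);print(np.degrees((r.inv()*r1).as_rotvec()),np.degrees((r.inv()*r2).as_rotvec()))
E
```

```text
22.65 [0.4313 0.0188 0.3095] deckframe in tool of upper centre [ -3.6   4.7 205.6] [ 0.07 -0.22 -0.11] [ 0.5 -0.5 -3.9] 0.04659602439279306
[ 21.86097282  26.73396378 -99.73491924] [ 25.23001359 -20.63115839  75.6818109 ]
```

View pics/s15.png

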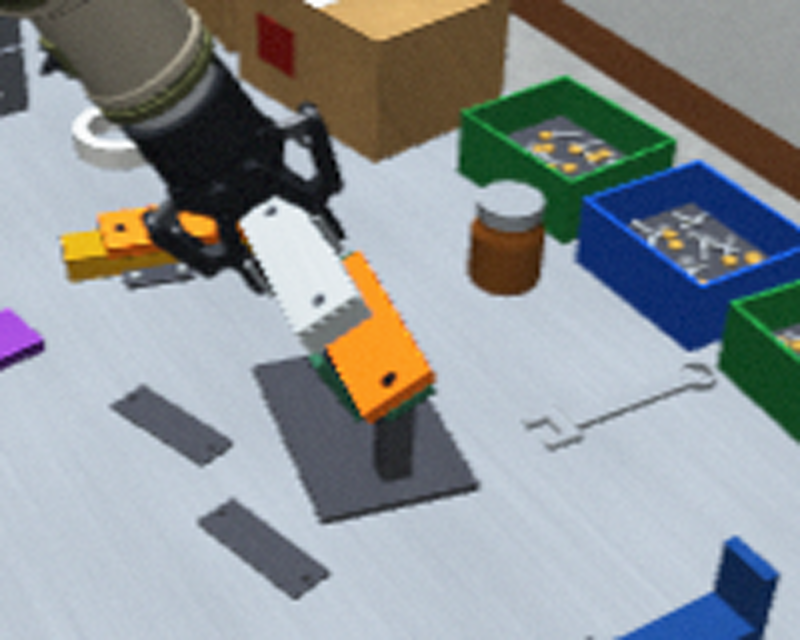

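View pics/w15.png

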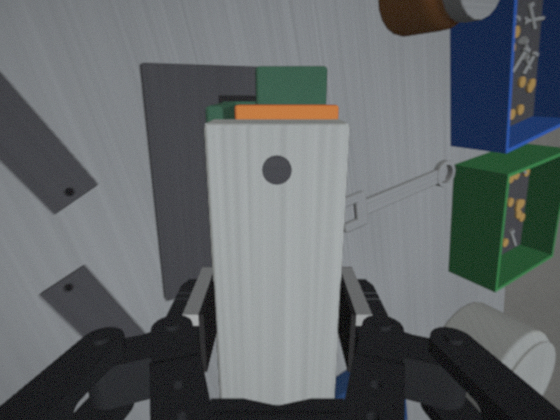

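Run:
```python
from h import *
p,r=tcp(); r1=bedtool(BB,-1)
p,r=plan(p,r,bedpt(BB,-.001,0,.335),r1,15,43,1,1)
```

```text
max mm 24.1 deg 6.4  end err mm [-0.2 -0.3 -0.2] deg 0.56
[[[-19,13,5,2,-1,5,43],[-17,14,6,1,-2,5,43],[-16,16,5,2,-1,5,43],[-14,18,6,2,-1,5,43],[-12,19,5,1,-2,5,43],[-11,20,5,2,-1,5,43],[-9,21,4,2,-2,5,43],[-6,22,4,1,-1,5,43]]]
[[[-5,22,4,2,-1,5,43],[-3,23,2,2,-2,5,43],[-0,23,3,2,-1,6,43],[2,24,1,1,-1,5,43],[4,22,1,2,-2,5,43],[5,23,-0,2,-1,5,43],[8,22,-1,1,-2,5,43]]]
```

Request:
servo_tool(
  moves=[
    [[0,0,-15,0,0,0,43],[-19,13,-5,2,-1,5,43],[-17,14,6,1,-2,5,43],[-16,16,5,2,-1,5,43],[-14,18,6,2,-1,5,43],[-12,19,5,1,-2,5,43],[-11,20,5,2,-1,5,43],[-9,21,4,2,-2,5,43]],
  ],
)

```text
t: 23.75
tcp_pos: [0.486, -0.1272, 0.3413]
tool_rot: [0.928, 0.344, 0.087, 0.113]
wrist_force: [1.0, -0.6, -3.4]
grip_width: 0.047
```

Request:
servo_tool(
  moves=[
    [[-6,22,4,1,-1,5,43],[-5,22,4,2,-1,5,43],[-3,23,2,2,-2,5,43],[0,23,3,2,-1,6,43],[2,24,1,1,-1,5,43],[4,22,1,2,-2,5,43],[5,23,0,2,-1,5,43],[8,22,0,1,-2,5,43]],
  ],
)

```text
t: 24.75
tcp_pos: [0.5618, -0.297, 0.3528]
tool_rot: [1.0, -0.006, -0.006, 0.001]
wrist_force: [-0.0, -0.3, -4.4]
grip_width: 0.047
```

Run:
```python
from h import *
p,r=tcp(); r1=bedtool(BB,-1);print(read_state()["t"],read_state()["wrist_force"],p)
plan(p,r,bedpt(BB,-.001,0,.30),r1,5,43,1,.5)
```

```text
24.75 [-2.72651566e-03 -3.00656653e-01 -4.36437278e+00] [ 0.56181382 -0.29701961  0.35280647]
max mm 11.2 deg 0.5  end err mm [-0.1 -0.2 -0.3] deg 0.23
[[[2,0,11,0,0,-0,43],[3,0,10,0,0.5,-0,43],[2,0,11,0,-0,-0.5,43],[3,1,10,0,0,0,43],[2,-0,11,0,0,-0,43]]]
```

Request:
servo_tool(
  moves=[
    [[2,0,11,0,0,0,43],[3,0,10,0,0.5,0,43],[2,0,11,0,0,-0.5,43],[3,0,10,0,0,0,43],[2,0,11,0,0,0,43],[0,0,0,0,0,0,43],[0,0,0,0,0,0,43]],
  ],
)

```text
t: 25.62
tcp_pos: [0.5742, -0.2962, 0.3009]
tool_rot: [1.0, 0.001, 0.0, 0.002]
wrist_force: [-0.1, -0.4, -2.8]
grip_width: 0.047
```

```bash
sed -i 's/bedtool(B)/bedtool(B,1 if B is YB else -1)/' bed.py; python3 bed.py B wrist w16.png scene sc16.png side si16.png;python3 - <<'E'
from h import *
b=cv2.imread("pics/sc16.png")[220:340,160:260];d=cv2.imread("pics/si16.png")[220:340,310:410]
cv2.imwrite("pics/b16.png",np.hstack([cv2.resize(x,None,fx=4,fy=4,interpolation=2) for x in(b,d)]))
E
```

```text
25.625 tcp in bed mm [-3.000e-01  1.800e+00  3.009e+02] turn to bedtool deg (tool) [ 0.2  -0.01  0.17] [-0.1 -0.4 -2.8] 0.047
```

View pics/w16.png

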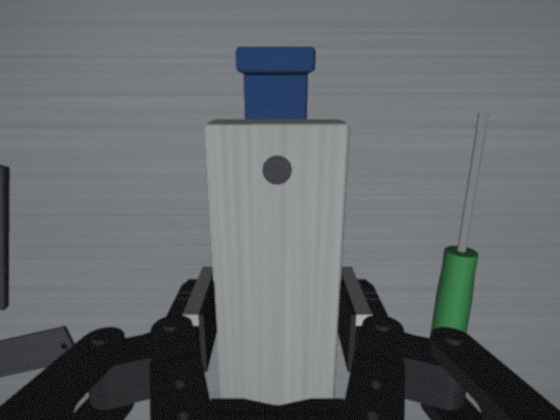

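View pics/b16.png

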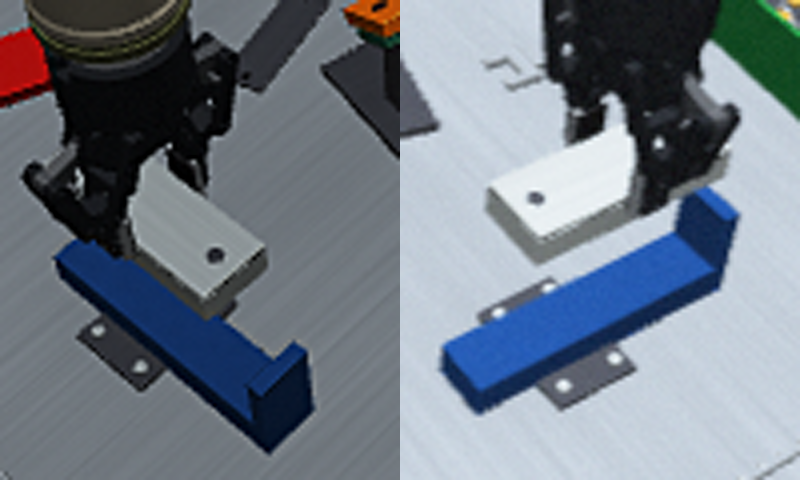

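Request:
servo_tool(
  moves=[
    [[0,0,15,0,0,0,43],[0,0,20,0,0,0,43],[0,0,20,0,0,0,43],[0,0,12,0,0,0,43],[0,0,6,0,0,0,43],[0,0,3,0,0,0,43],[0,0,2,0,0,0,43],[0,0,0,0,0,0,43]],
  ],
)

```text
t: 26.78
tcp_pos: [0.5742, -0.2966, 0.223]
tool_rot: [1.0, 0.0, 0.0, 0.002]
wrist_force: [0.0, 0.2, -3.9]
grip_width: 0.0467
```

```bash
python3 bed.py B side si17.png;python3 - <<'E'
from h import *
d=cv2.imread("pics/si17.png")[240:340,310:410]
cv2.imwrite("pics/b17.png",np.hstack([cv2.resize(x,None,fx=5,fy=5,interpolation=2) for x in(d,)]))
E
```

```text
26.775 tcp in bed mm [ -0.3   1.4 223. ] turn to bedtool deg (tool) [ 0.21 -0.03  0.16] [ 0.   0.2 -3.9] 0.0467
```

View pics/b17.png

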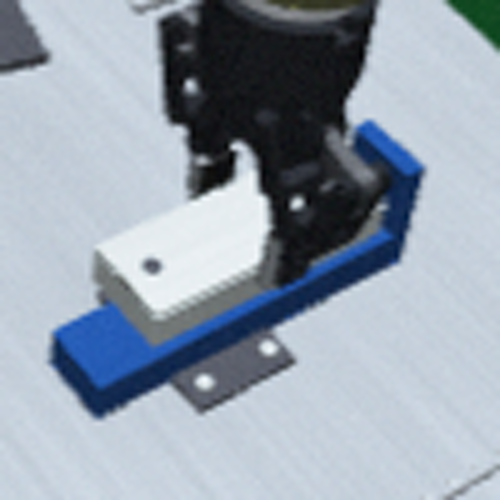

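Request:
servo_tool(
  moves=[
    [[0,0,2,0,0,0,43],[0,0,2,0,0,0,43],[0,0,2,0,0,0,43],[0,0,2,0,0,0,43],[0,0,2,0,0,0,43],[0,0,0,0,0,0,43]],
  ],
)

```text
t: 27.58
tcp_pos: [0.5741, -0.2966, 0.2124]
tool_rot: [1.0, 0.0, -0.0, 0.002]
wrist_force: [-0.1, -0.4, -3.9]
grip_width: 0.0467
```

Request:
servo_tool(
  moves=[
    [[0,0,1,0,0,0,43],[0,0,1,0,0,0,43],[0,0,0,0,0,0,43]],
  ],
)

```text
t: 27.95
tcp_pos: [0.5741, -0.2966, 0.2106]
tool_rot: [1.0, 0.0, -0.0, 0.002]
wrist_force: [-0.2, -0.6, -3.0]
grip_width: 0.0469
```

Request:
servo_tool(
  moves=[
    [[0,0,1,0,0,0,43],[0,0,1,0,0,0,43],[0,0,0,0,0,0,43]],
  ],
)

```text
t: 28.32
tcp_pos: [0.5741, -0.2966, 0.2086]
tool_rot: [1.0, 0.0, -0.0, 0.002]
wrist_force: [-0.2, 0.3, -3.1]
grip_width: 0.0469
```

Request:
servo_tool(
  moves=[
    [[0,0,1,0,0,0,43],[0,0,1,0,0,0,43],[0,0,0,0,0,0,43]],
  ],
)

```text
t: 28.7
tcp_pos: [0.5741, -0.2966, 0.2066]
tool_rot: [1.0, 0.0, -0.0, 0.002]
wrist_force: [0.5, -0.5, -3.8]
grip_width: 0.0471
```

Request:
servo_tool(
  moves=[
    [[0,0,1,0,0,0,43],[0,0,0,0,0,0,43]],
  ],
)

```text
t: 28.95
tcp_pos: [0.5741, -0.2966, 0.2056]
tool_rot: [1.0, 0.0, -0.0, 0.002]
wrist_force: [-0.5, 0.3, -2.8]
grip_width: 0.0465
```

Request:
servo_tool(
  moves=[
    [[0,0,1,0,0,0,43],[0,0,0,0,0,0,43]],
  ],
)

```text
t: 29.2
tcp_pos: [0.5741, -0.2966, 0.2046]
tool_rot: [1.0, 0.0, -0.0, 0.002]
wrist_force: [-0.2, -0.4, -3.1]
grip_width: 0.0469
```

Request:
servo_tool(
  moves=[
    [[0,0,1,0,0,0,43],[0,0,0,0,0,0,43]],
  ],
)

```text
t: 29.45
tcp_pos: [0.5741, -0.2966, 0.204]
tool_rot: [1.0, 0.0, 0.0, 0.002]
wrist_force: [-1.4, 1.4, 1.4]
grip_width: 0.0466
```

Request:
servo_tool(
  moves=[
    [[0,0,1,0,0,0,43],[0,0,0,0,0,0,43]],
  ],
)

```text
t: 29.7
tcp_pos: [0.5741, -0.2966, 0.204]
tool_rot: [1.0, 0.0, 0.0, 0.002]
wrist_force: [-4.5, 1.2, 11.3]
grip_width: 0.047
```

Request:
servo_tool(
  moves=[
    [[0,0,1,0,0,0,43],[0,0,0,0,0,0,43]],
  ],
)

```text
t: 29.95
tcp_pos: [0.5741, -0.2965, 0.2039]
tool_rot: [1.0, 0.0, 0.0, 0.002]
wrist_force: [-6.7, 2.0, 21.0]
grip_width: 0.0472
```

Request:
servo_tool(
  moves=[
    [[0,0,-2,0,0,0,43],[4,0,0,0,0,0,43],[4,0,0,0,0,0,43],[4,0,0,0,0,0,43],[3,0,0,0,0,0,43],[0,0,0,0,0,0,43]],
  ],
)

```text
t: 30.7
tcp_pos: [0.5886, -0.297, 0.204]
tool_rot: [1.0, 0.0, -0.001, 0.002]
wrist_force: [-6.6, -0.4, 8.1]
grip_width: 0.0467
```

Request:
servo_tool(
  moves=[
    [[1,0,0,0,0,0,43],[1,0,0,0,0,0,43],[0,0,0,0,0,0,43]],
  ],
)

```text
t: 31.08
tcp_pos: [0.5902, -0.297, 0.204]
tool_rot: [1.0, 0.0, -0.001, 0.002]
wrist_force: [-6.7, -0.3, 9.8]
grip_width: 0.0471
```

Request:
servo_tool(
  moves=[
    [[1,0,0,0,0,0,43],[1,0,0,0,0,0,43],[0,0,0,0,0,0,43]],
  ],
)

```text
t: 31.45
tcp_pos: [0.5922, -0.2971, 0.204]
tool_rot: [1.0, 0.0, -0.001, 0.002]
wrist_force: [-6.6, -0.3, 10.3]
grip_width: 0.0467
```

Sliding friction is still constant (~6.6 N); not at the stop yet.

Request:
servo_tool(
  moves=[
    [[1,0,-0.5,0,0,0,43],[1,0,0,0,0,0,43],[0,0,0,0,0,0,43]],
  ],
)

```text
t: 31.82
tcp_pos: [0.5939, -0.297, 0.204]
tool_rot: [1.0, 0.0, -0.002, 0.002]
wrist_force: [-8.0, -0.7, 7.0]
grip_width: 0.047
```

Request:
servo_tool(
  moves=[
    [[1,0,0,0,0,0,43],[1,0,0,0,0,0,43],[0,0,0,0,0,0,43]],
  ],
)

```text
t: 32.2
tcp_pos: [0.5945, -0.297, 0.204]
tool_rot: [1.0, -0.0, -0.004, 0.002]
wrist_force: [-13.4, 1.2, 11.3]
grip_width: 0.0469
```

```bash
python3 bed.py B side si18.png scene sc18.png wrist w18.png;python3 - <<'E'
from h import *
d=cv2.imread("pics/si18.png")[240:340,320:420]
b=cv2.imread("pics/sc18.png")[260:340,170:250];w=cv2.imread("pics/w18.png")[0:130,200:360]
cv2.imwrite("pics/b18.png",np.hstack([cv2.resize(x,(400,400),interpolation=2) for x in(d,b)]))
cv2.imwrite("pics/w18c.png",cv2.resize(w,None,fx=4,fy=4,interpolation=2))
E
```

```text
32.2 tcp in bed mm [ 20.   1. 204.] turn to bedtool deg (tool) [0.2  0.42 0.11] [-13.4   1.2  11.3] 0.0469
```

View pics/w18c.png

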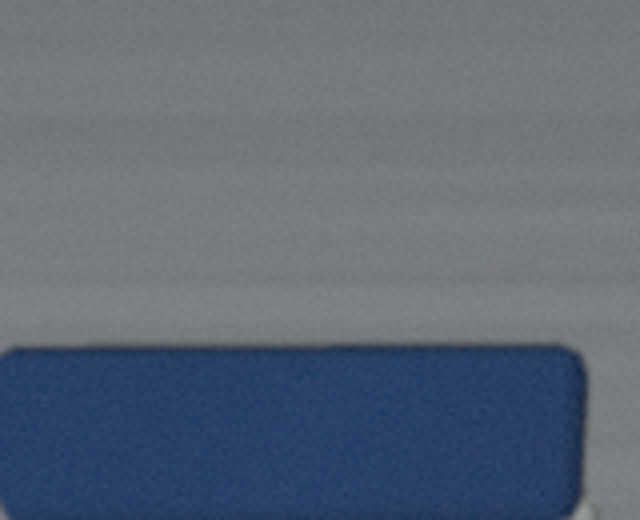

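View pics/b18.png

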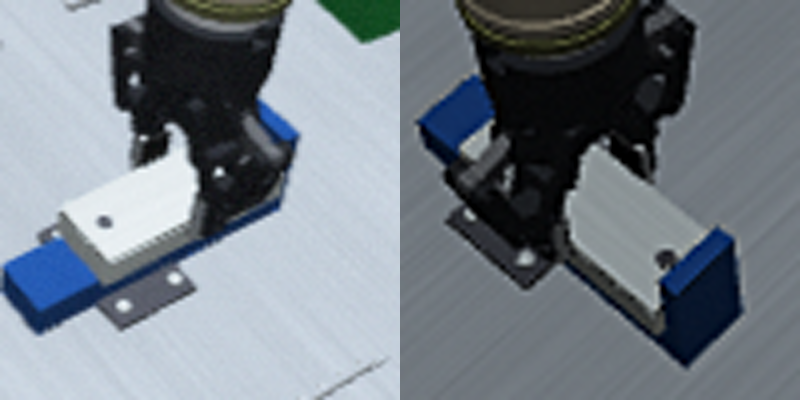

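Request:
servo_tool(
  moves=[
    [[1,0,0,0,0,0,43],[0,0,0,0,0,0,43]],
  ],
)

```text
t: 32.6
tcp_pos: [0.5948, -0.297, 0.2039]
tool_rot: [1.0, -0.0, -0.005, 0.002]
wrist_force: [-16.6, 0.7, 14.5]
grip_width: 0.047
```

Request:
servo_tool(
  moves=[
    [[-2,0,0,0,0,0,43],[0,0,0,0,0,0,50],[0,0,0,0,0,0,58],[0,0,0,0,0,0,70],[0,0,0,0,0,0,72]],
  ],
)

```text
t: 33.22
tcp_pos: [0.5964, -0.2965, 0.2041]
tool_rot: [1.0, 0.001, 0.0, 0.002]
wrist_force: [-0.1, 0.1, 0.6]
grip_width: 0.072
```

Request:
servo_tool(
  moves=[
    [[0,0,-10,0,0,0,80],[0,0,-20,0,0,0,85],[0,0,-30,0,0,0,85],[0,0,-30,0,0,0,85],[0,0,-10,0,0,0,85]],
  ],
)

```text
t: 33.85
tcp_pos: [0.5966, -0.2964, 0.3075]
tool_rot: [1.0, 0.0, 0.002, 0.003]
wrist_force: [0.6, 0.7, -0.3]
grip_width: 0.0852
```

```bash
python3 bed.py B wrist w19.png side si19.png;python3 - <<'E'
from h import *
d=cv2.imread("pics/si19.png")[240:340,310:410]
cv2.imwrite("pics/b19.png",np.hstack([cv2.resize(x,(500,500),interpolation=2) for x in(d,)]))
RK=[.5633,-.0014,-.2184]
p,r=tcp(); r1=racktool(RK); t=rackpt(-.003,-.008,.012+.10,RK)-r1.apply([0,0,.1547])
print(t);plan(p,r,t+[0,0,0.03],r1,16,85,1,1)
E
```

```text
33.85 tcp in bed mm [ 22.    1.6 307.5] turn to bedtool deg (tool) [ 0.29 -0.22  0.15] [ 0.6  0.7 -0.3] 0.0852
[0.42884798 0.02024562 0.32446898]
max mm 23.1 deg 5.7  end err mm [ 0.5  0.2 -0.3] deg 0.58
[[[-10,-20,-3,-2,1,-5,85],[-9,-20,-4,-1,2,-4,85],[-7,-21,-5,-2,1,-5,85],[-5,-22,-5,-1,1,-5,85],[-3,-21,-6,-2,1,-5,85],[-1,-22,-7,-1,2,-4,85],[0,-21,-7,-2,1,-5,85],[3,-21,-8,-1,1,-5,85]]]
[[[4,-21,-8,-2,1,-4,85],[7,-20,-9,-2,2,-5,85],[8,-19,-9,-1,1,-5,85],[10,-18,-9,-2,1,-5,85],[11,-17,-10,-1,2,-4,85],[13,-15,-10,-2,1,-5,85],[15,-14,-10,-1,1,-5,85],[16,-13,-9,-2,1,-5,85]]]
```

View pics/w19.png

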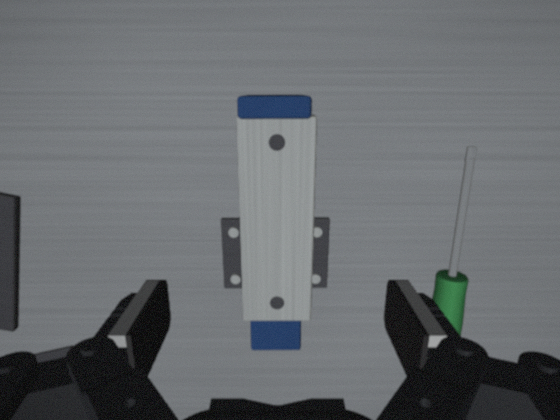

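View pics/b19.png

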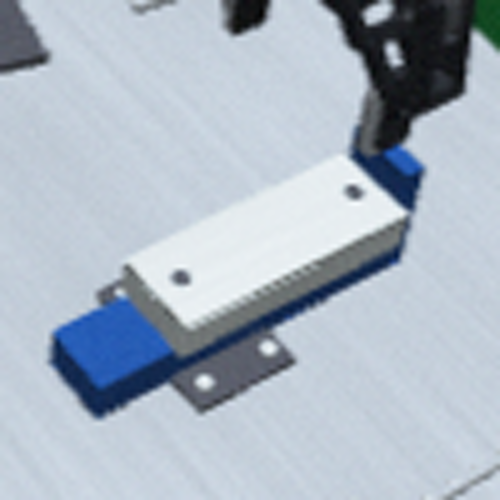

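Request:
servo_tool(
  moves=[
    [[-10,-20,-3,-2,1,-5,85],[-9,-20,-4,-1,2,-4,85],[-7,-21,-5,-2,1,-5,85],[-5,-22,-5,-1,1,-5,85],[-3,-21,-6,-2,1,-5,85],[-1,-22,-7,-1,2,-4,85],[0,-21,-7,-2,1,-5,85],[3,-21,-8,-1,1,-5,85]],
  ],
)

```text
t: 34.95
tcp_pos: [0.5119, -0.1373, 0.3282]
tool_rot: [0.936, 0.327, 0.083, 0.105]
wrist_force: [0.6, -0.3, 0.0]
grip_width: 0.0853
```

Request:
servo_tool(
  moves=[
    [[4,-21,-8,-2,1,-4,85],[7,-20,-9,-2,2,-5,85],[8,-19,-9,-1,1,-5,85],[10,-18,-9,-2,1,-5,85],[11,-17,-10,-1,2,-4,85],[13,-15,-10,-2,1,-5,85],[15,-14,-10,-1,1,-5,85],[16,-13,-9,-2,1,-5,85]],
  ],
)

```text
t: 35.95
tcp_pos: [0.4285, 0.0213, 0.3527]
tool_rot: [0.75, 0.609, 0.159, 0.203]
wrist_force: [0.1, 0.4, -0.5]
grip_width: 0.0848
```

Request:
servo_tool(
  moves=[
    [[0,0,0,0,0,0,85],[0,0,0,0,0,0,85]],
  ],
)

```text
t: 36.2
tcp_pos: [0.4293, 0.02, 0.3528]
tool_rot: [0.752, 0.607, 0.158, 0.203]
wrist_force: [-0.4, -0.3, 0.4]
grip_width: 0.0849
```

```bash
python3 st.py w20.png
python3 - <<'E'
from h import *
import pickle;pickle.dump((get_calibration("wrist"),tcp()[0],tcp()[1].as_quat()),open("c_w20.pkl","wb"))
im=cv2.imread("pics/w20.png");cv2.imwrite("pics/w20c.png",cv2.resize(im[40:420,140:440],None,fx=1.55,fy=1.55,interpolation=2))
E
```

```text
36.2 [0.4293 0.02   0.3528] deckframe in tool of upper centre [ -2.1 -14.2 244.2] [-0.14  0.34  0.37] [-0.4 -0.3  0.4] 0.0848785688219819
```

View pics/w20c.png

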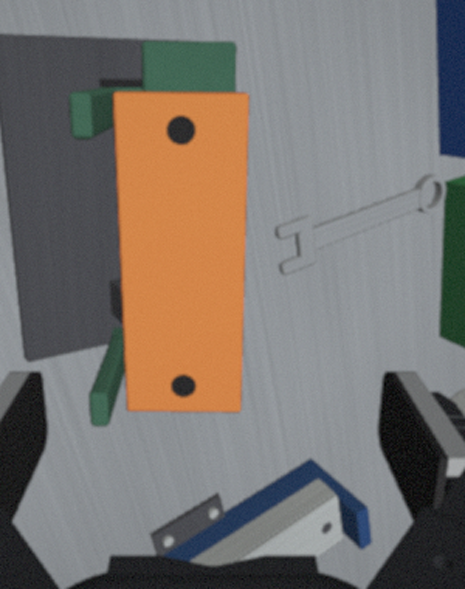

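Run:
```python
from h import *
import pickle
from scipy.optimize import least_squares
c,p,q=pickle.load(open("c_w20.pkl","rb"));r=R.from_quat(q)
RK=[.5633,-.0014,-.2184]
px=np.array([(113,93),(249,94),(240,411.5),(127,411.5)])/1.55+[140,40]
o=np.array([[-.028,.075,0],[.028,.075,0],[.028,-.075,0],[-.028,-.075,0]])
ok,rv,tv=cv2.solvePnP(o,px,c["intrinsics"],None)
Rc=cv2.Rodrigues(c["rvec"])[0]
Pw=Rc.T@(tv.ravel()-c["tvec"]);Rw=Rc.T@cv2.Rodrigues(rv)[0]
print("top centre",Pw,"n",Rw[:,2],"tool",r.inv().apply(Pw-p)*1000)
f=lambda v:(proj(c,[rackpt(v[0]+a,v[1]+b,.012,RK) for a,b,_ in o])-px).ravel()
s=least_squares(f,[-.003,-.01]);print(s.x,s.fun.round(1));g=rackpt(*s.x,.012,RK)
print("fit",g,r.inv().apply(g-p)*1000)
r1=racktool(RK)
plan(p,r,.5*(g+Pw)-r1.apply([0,0,.190]),r1,5,85,1,.5)
```

```text
top centre [ 0.55380828 -0.01081855  0.10202717] n [-0.47560443  0.11127527  0.87259283] tool [ -1.32627888 -13.93332637 281.26561745]
[-0.00262827 -0.01080766] [-0.7 -0.5  0.2 -0.6  0.9  1.  -0.2  0.6]
fit [ 0.55287877 -0.01015775  0.10407817] [ -0.89704326 -13.81986159 278.96125531]
max mm 18.3 deg 0.7  end err mm [0.3 0.4 0.2] deg 0.24
[[[-0,-3,18,-0,0,0,85],[-1,-3,18,-0,0,0,85],[-0,-3,18,-0,0,0,85],[-1,-2,18,-0,0.5,0.5,85],[-0,-3,18,-0,-0,-0,85]]]
```

Request:
servo_tool(
  moves=[
    [[0,-3,18,0,0,0,85],[-1,-3,18,0,0,0,85],[0,-3,18,0,0,0,85],[0,-2,18,0,0.5,0.5,85],[0,-3,18,0,0,0,85],[0,0,0,0,0,0,85],[0,0,0,0,0,0,85]],
  ],
)

```text
t: 37.12
tcp_pos: [0.4608, 0.0117, 0.2682]
tool_rot: [0.754, 0.604, 0.163, 0.2]
wrist_force: [-0.2, 0.4, -0.1]
grip_width: 0.0848
```

```bash
python3 st.py w21.png
python3 - <<'E'
from h import *
p,r=tcp();print(r.inv().apply(np.array([.5533,-.0105,.1031])-p)*1000)
im=cv2.imread("pics/w21.png");cv2.imwrite("pics/w21c.png",cv2.resize(im[40:420,140:440],None,fx=1.55,fy=1.55,interpolation=2))
E
```

```text
37.125 [0.4608 0.0117 0.2682] deckframe in tool of upper centre [ -2.8  -0.4 154.7] [-0.11 -0.17 -0.08] [-0.2  0.4 -0.1] 0.08475967322377717
[-2.47330513e+00 -9.26898227e-02  1.90866289e+02]
```

View pics/w21c.png

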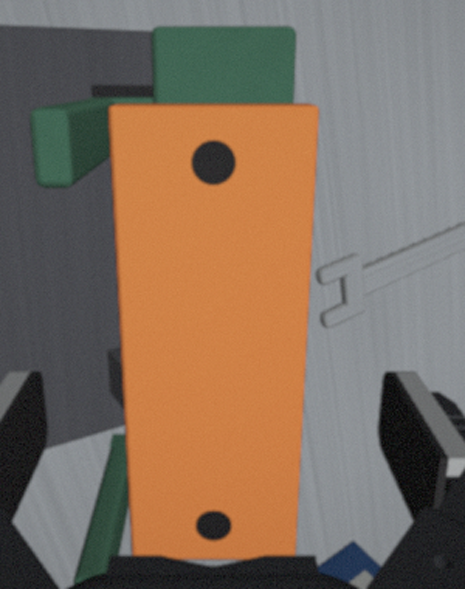

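Request:
servo_tool(
  moves=[
    [[-2,0,10,0,0,0,85],[0,0,10,0,0,0,85],[0,0,8,0,0,0,85],[0,0,3,0,0,0,78],[0,0,0,0,0,0,66],[0,0,0,0,0,0,58],[0,0,0,0,0,0,50],[0,0,0,0,0,0,50]],
  ],
  grip_force=40,
)

```text
t: 38.17
tcp_pos: [0.4754, 0.007, 0.2416]
tool_rot: [0.753, 0.605, 0.163, 0.2]
wrist_force: [-2.9, 0.8, 5.1]
grip_width: 0.0548
```

```bash
python3 st.py w22.png
```

```text
38.175 [0.4754 0.007  0.2416] deckframe in tool of upper centre [ -1.4  -0.5 124. ] [-0.05 -0.23 -0.01] [-2.9  0.8  5.1] 0.05478802538733761
```

View pics/w22.png

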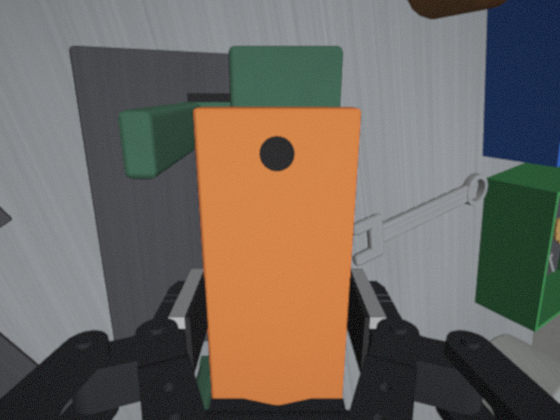

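Request:
servo_tool(
  moves=[
    [[0,0,-2,0,0,0,50],[0,0,-4,0,0,0,50],[0,0,-8,0,0,0,50],[0,0,-16,0,0,0,50],[0,0,-25,0,0,0,50],[0,0,-25,0,0,0,50],[0,0,-20,0,0,0,50]],
  ],
)

```text
t: 39.1
tcp_pos: [0.4258, 0.0175, 0.329]
tool_rot: [0.753, 0.605, 0.163, 0.2]
wrist_force: [-0.0, 0.2, -1.4]
grip_width: 0.0551
```

```bash
python3 st.py w23.png
python3 - <<'E'
from h import *
p,r=tcp(); r1=bedtool(YB); t=bedpt(YB,-.010,.0045,.33)
p,r=plan(p,r,t,r1,16,50,1,1)
E
```

```text
39.1 [0.4258 0.0175 0.329 ] deckframe in tool of upper centre [-1.40e+00 -1.00e-01  2.25e+02] [-0.07 -0.26 -0.03] [-0.   0.2 -1.4] 0.05508448731760602
max mm 18.3 deg 6.4  end err mm [-0.   0.3  0.3] deg 0.58
[[[17,3,2,2,1,-5,50],[17,4,2,1,2,-6,50],[17,6,2,2,1,-5,50],[16,7,2,1,2,-5,50],[15,9,3,2,1,-6,50],[13,11,3,1,1,-5,50],[13,12,2,2,2,-5,50],[12,13,3,1,1,-6,50]]]
[[[10,14,3,2,2,-5,50],[9,15,2,1,1,-5,50],[8,16,3,2,1,-6,50],[6,16,2,1,2,-5,50],[4,17,2,2,1,-5,50],[3,18,1,1,2,-6,50],[1,17,1,2,1,-5,50],[-1,18,0,1,1,-5,50]]]
```

View pics/w23.png

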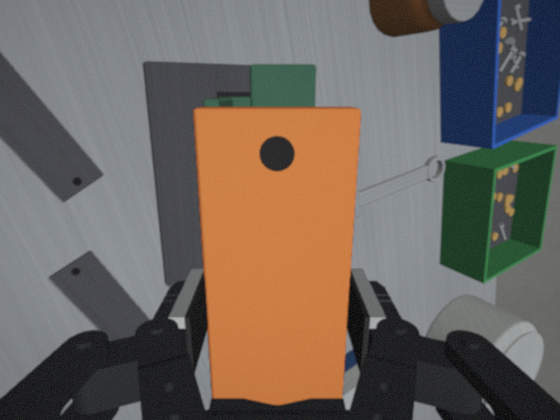

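Request:
servo_tool(
  moves=[
    [[17,3,2,2,1,-5,50],[17,4,2,1,2,-6,50],[17,6,2,2,1,-5,50],[16,7,2,1,2,-5,50],[15,9,3,2,1,-6,50],[13,11,3,1,1,-5,50],[13,12,2,2,2,-5,50],[12,13,3,1,1,-6,50]],
  ],
)

```text
t: 40.15
tcp_pos: [0.4799, 0.1396, 0.3278]
tool_rot: [0.495, 0.856, 0.091, 0.116]
wrist_force: [0.4, -0.1, -1.7]
grip_width: 0.0551
```

Request:
servo_tool(
  moves=[
    [[10,14,3,2,2,-5,50],[9,15,2,1,1,-5,50],[8,16,3,2,1,-6,50],[6,16,2,1,2,-5,50],[4,17,2,2,1,-5,50],[3,18,1,1,2,-6,50],[1,17,1,2,1,-5,50],[0,18,0,1,1,-5,50]],
  ],
)

```text
t: 41.15
tcp_pos: [0.5392, 0.2675, 0.3288]
tool_rot: [0.155, 0.988, 0.004, 0.009]
wrist_force: [0.2, 0.2, -2.0]
grip_width: 0.055
```

Request:
servo_tool(
  moves=[
    [[0,0,0,0,0,0,50]],
  ],
)

```text
t: 41.28
tcp_pos: [0.5392, 0.2682, 0.3287]
tool_rot: [0.156, 0.988, 0.005, 0.009]
wrist_force: [-0.0, -0.9, -1.7]
grip_width: 0.0546
```

```bash
python3 bed.py Y
python3 - <<'E'
from h import *
p,r=tcp(); plan(p,r,bedpt(YB,-.010,.0045,.285),bedtool(YB),4,50,1,.5)
E
```

```text
41.275 tcp in bed mm [ -1.9  -3.9 328.7] turn to bedtool deg (tool) [ 0.74  0.92 -3.02] [-0.  -0.9 -1.7] 0.0546
max mm 11.6 deg 1.0  end err mm [-0.1  0.2 -0.3] deg 0.25
[[[2,2,11,0,0,-1,50],[3,2,11,0.5,0.5,-0.5,50],[2,2,11,0,0,-1,50],[2,2,11,0,0.5,-0.5,50]]]
```

Request:
servo_tool(
  moves=[
    [[2,2,11,0,0,-1,50],[3,2,11,0.5,0.5,-0.5,50],[2,2,11,0,0,-1,50],[2,2,11,0,0.5,-0.5,50],[0,0,0,0,0,0,50],[0,0,0,0,0,0,50]],
  ],
)

```text
t: 42.02
tcp_pos: [0.5335, 0.278, 0.2853]
tool_rot: [0.13, 0.992, 0.002, 0.0]
wrist_force: [-0.1, -0.9, -1.6]
grip_width: 0.0546
```

```bash
python3 bed.py Y wrist w24.png
```

```text
42.025 tcp in bed mm [ -9.9   4.1 285.3] turn to bedtool deg (tool) [ 0.21 -0.02 -0.03] [-0.1 -0.9 -1.6] 0.0546
```

View pics/w24.png

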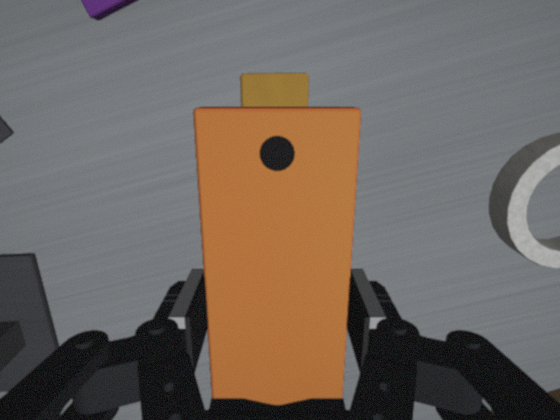

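Request:
servo_tool(
  moves=[
    [[0,-1,15,0,0,0,50],[0,0,20,0,0,0,50],[0,0,18,0,0,0,50],[0,0,10,0,0,0,50],[0,0,5,0,0,0,50],[0,0,2,0,0,0,50],[0,0,0,0,0,0,50]],
  ],
)

```text
t: 42.95
tcp_pos: [0.5332, 0.2773, 0.2155]
tool_rot: [0.13, 0.992, 0.002, 0.0]
wrist_force: [0.4, -0.0, -1.4]
grip_width: 0.0551
```

Request:
servo_tool(
  moves=[
    [[0,0,1,0,0,0,50],[0,0,1,0,0,0,50],[0,0,1,0,0,0,50],[0,0,1,0,0,0,50],[0,0,0,0,0,0,50]],
  ],
)

```text
t: 43.58
tcp_pos: [0.5331, 0.2772, 0.2111]
tool_rot: [0.13, 0.992, 0.002, -0.0]
wrist_force: [0.2, 0.5, -2.1]
grip_width: 0.0549
```

```bash
python3 bed.py Y side si25.png scene sc25.png;python3 - <<'E'
from h import *
b=cv2.imread("pics/sc25.png")[140:210,290:370];d=cv2.imread("pics/si25.png")[150:220,200:280]
cv2.imwrite("pics/b25.png",np.hstack([cv2.resize(x,None,fx=5,fy=5,interpolation=2) for x in(b,d)]))
E
```

```text
43.575 tcp in bed mm [-10.    3.2 211.1] turn to bedtool deg (tool) [ 0.2  -0.03 -0.02] [ 0.2  0.5 -2.1] 0.0549
```

View pics/b25.png

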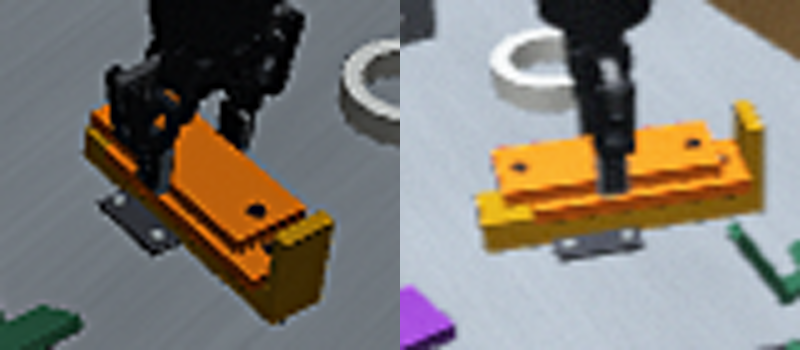

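Request:
servo_tool(
  moves=[
    [[0,0,1,0,0,0,50],[0,0,1,0,0,0,50],[0,0,0,0,0,0,50]],
  ],
)

```text
t: 44.05
tcp_pos: [0.5331, 0.2772, 0.2091]
tool_rot: [0.13, 0.992, 0.002, -0.0]
wrist_force: [-0.1, 0.1, -1.3]
grip_width: 0.055
```

Request:
servo_tool(
  moves=[
    [[0,0,1,0,0,0,50],[0,0,0,0,0,0,50]],
  ],
)

```text
t: 44.3
tcp_pos: [0.5332, 0.2772, 0.2082]
tool_rot: [0.13, 0.992, 0.002, 0.0]
wrist_force: [-0.1, 1.3, -2.0]
grip_width: 0.0552
```

Request:
servo_tool(
  moves=[
    [[0,0,1,0,0,0,50],[0,0,0,0,0,0,50]],
  ],
)

```text
t: 44.55
tcp_pos: [0.5331, 0.2772, 0.2072]
tool_rot: [0.13, 0.992, 0.002, 0.0]
wrist_force: [-0.1, 0.4, -1.6]
grip_width: 0.0546
```

Request:
servo_tool(
  moves=[
    [[0,0,1,0,0,0,50],[0,0,0,0,0,0,50]],
  ],
)

```text
t: 44.8
tcp_pos: [0.5331, 0.2773, 0.2069]
tool_rot: [0.13, 0.992, 0.002, 0.0]
wrist_force: [-0.9, -1.2, 6.0]
grip_width: 0.0549
```

Request:
servo_tool(
  moves=[
    [[-3,0,-0.5,0,0,0,50],[-4,0,0,0,0,0,50],[-4,0,0,0,0,0,50],[-4,0,0,0,0,0,50],[-2,0,0,0,0,0,50],[0,0,0,0,0,0,50]],
  ],
)

```text
t: 45.55
tcp_pos: [0.5499, 0.273, 0.2069]
tool_rot: [0.13, 0.992, 0.002, 0.0]
wrist_force: [-2.2, 0.6, 4.7]
grip_width: 0.0545
```

Request:
servo_tool(
  moves=[
    [[-1,0,0,0,0,0,50],[-1,0,0,0,0,0,50],[0,0,0,0,0,0,50]],
  ],
)

```text
t: 45.92
tcp_pos: [0.5516, 0.2725, 0.2069]
tool_rot: [0.13, 0.992, 0.002, 0.0]
wrist_force: [-3.6, 1.3, 6.3]
grip_width: 0.0549
```

Request:
servo_tool(
  moves=[
    [[-1,0,0,0,0,0,50],[0,0,0,0,0,0,50]],
  ],
)

```text
t: 46.18
tcp_pos: [0.552, 0.2724, 0.2069]
tool_rot: [0.13, 0.992, 0.002, -0.0]
wrist_force: [-5.1, 1.1, 6.9]
grip_width: 0.0547
```

Request:
servo_tool(
  moves=[
    [[-1,0,0,0,0,0,50],[0,0,0,0,0,0,50]],
  ],
)

```text
t: 46.42
tcp_pos: [0.5522, 0.2724, 0.2069]
tool_rot: [0.129, 0.992, 0.002, -0.001]
wrist_force: [-8.6, 2.3, 8.1]
grip_width: 0.0548
```

Request:
servo_tool(
  moves=[
    [[-1,0,0,0,0,0,50],[0,0,0,0,0,0,50]],
  ],
)

```text
t: 46.68
tcp_pos: [0.5524, 0.2724, 0.2069]
tool_rot: [0.129, 0.992, 0.002, -0.002]
wrist_force: [-11.7, 1.4, 9.2]
grip_width: 0.0552
```

Request:
servo_tool(
  moves=[
    [[2,0,0,0,0,0,50],[0,0,0,0,0,0,58],[0,0,0,0,0,0,64],[0,0,0,0,0,0,75],[0,0,0,0,0,0,75]],
  ],
)

```text
t: 47.3
tcp_pos: [0.5527, 0.2719, 0.2066]
tool_rot: [0.13, 0.992, 0.002, 0.0]
wrist_force: [-0.7, -0.1, -0.5]
grip_width: 0.0747
```

Request:
servo_tool(
  moves=[
    [[0,0,-10,0,0,0,80],[0,0,-20,0,0,0,85],[0,0,-30,0,0,0,85],[0,0,-30,0,0,0,85],[0,0,0,0,0,0,85],[0,0,0,0,0,0,85]],
  ],
)

```text
t: 48.05
tcp_pos: [0.5524, 0.2714, 0.2972]
tool_rot: [0.13, 0.992, 0.002, 0.0]
wrist_force: [-0.2, -1.6, -1.0]
grip_width: 0.0853
```

```bash
python3 bed.py Y wrist w26.png side si26.png scene sc26.png;python3 - <<'E'
from h import *
b=cv2.imread("pics/sc26.png")[140:210,290:370];d=cv2.imread("pics/si26.png")[150:220,200:280]
e=cv2.imread("pics/sc26.png")[265:335,170:250];f=cv2.imread("pics/si26.png")[255:325,320:400]
cv2.imwrite("pics/b26.png",np.vstack([np.hstack([cv2.resize(x,None,fx=4,fy=4,interpolation=2) for x in q]) for q in((b,d),(e,f))]))
E
```

```text
48.05 tcp in bed mm [ 10.1   2.6 297.2] turn to bedtool deg (tool) [ 0.21  0.02 -0.05] [-0.2 -1.6 -1. ] 0.0853
```

View pics/b26.png

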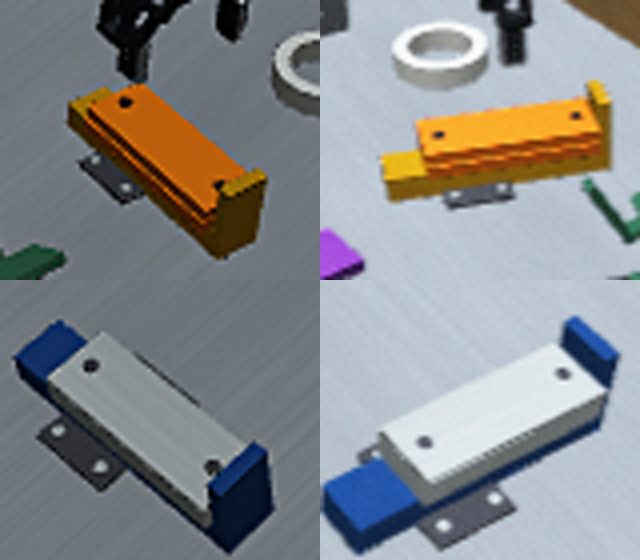

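View pics/w26.png

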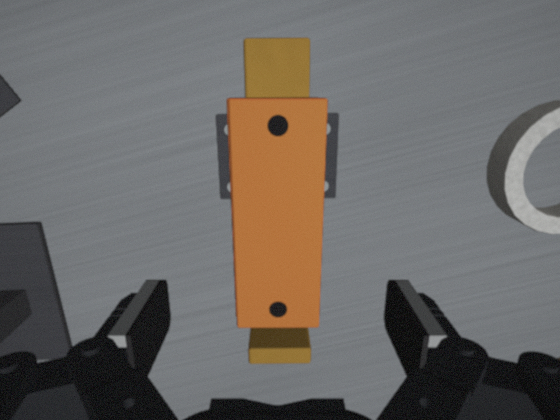

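Run:
```python
from h import *
c=get_calibration("wrist")
e=ray(c,(277.5,38),.025); s=ray(c,(278,98),.049); t=ray(c,(278,327),.049); f=ray(c,(280,345.5),.07)
ax=np.array([np.cos(-.26),np.sin(-.26),0])
print("yellow: exposed bar (want 34):",(s-e)@ax*1000,"spacer length",(t-s)@ax*1000,"lateral end",(s-e)@np.array([-ax[1],ax[0],0])*1000)
# blue, rebuild w19 camera from tool pose
p,r=tcp();Rm=cv2.Rodrigues(c["rvec"])[0];Cw=-Rm.T@c["tvec"]
co=r.inv().apply(Cw-p);Rt=r.inv().as_matrix()@Rm.T
r19=bedtool(BB,-1)*R.from_rotvec(-np.radians([.29,-.22,.15]));p19=np.array([.5966,-.2964,.3075])
Rc=(r19.as_matrix()@Rt).T;tv=-Rc@(p19+r19.apply(co));c2=dict(intrinsics=c["intrinsics"],rvec=cv2.Rodrigues(Rc)[0],tvec=tv)
e=ray(c2,(276,349),.025);s=ray(c2,(277,320),.049);t=ray(c2,(277,117),.049);k=ray(c2,(275,117),.07)
print("blue exposed (want 44)",(s-e)[0]*1000,"len",(t-s)[0]*1000,"stop edge x - bar end",(k-e)[0]*1000, "lat",(s-e)[1]*1000)
```

```text
yellow: exposed bar (want 34): 33.04990409842955 spacer length 147.23474485201757 lateral end 0.15021214308681524
blue exposed (want 44) 43.02866082125117 len 138.43122072982783 stop edge x - bar end 182.8591175670535 lat -0.6139502394879592
```

Run:
```python
from plant import *
print(finish_job())
```

```text
the job is handed in; nothing more can be done
None
```

The rack is unloaded and the job is handed in, at about 48 s of the 72 s allowed. The top spacer went onto the yellow bed, then the cover onto the blue bed, then the lower spacer flat on top of the first. I pushed each part along its bed until the wrist force rose at the stop (10 to 17 N), then let go and backed the gripper off.

What the last checks showed:
- **Stop contact:** the bar left bare behind each part measured 33.0 mm on yellow (34 expected) and 43.0 mm on blue (44 expected). The parts' lengths measured about 1–2% short in the same pictures, so this fits both parts being at their stops.
- **Centring:** the cover and the upper part of the pile read within about 1 mm of their bed centre lines. The bottom spacer read about 2 mm off when it was laid, within the 8 mm limit. It was not measured again after the second spacer went on; in the side and scene pictures the two edges line up.
- **Flatness and alignment:** all parts look flat and lengthwise along their beds in the pictures. I did not measure their angles after release.
- **Disagreements:** before placing, the fixed cameras and the wrist camera put the yellow bed about 5 mm apart sideways. I corrected using the part and the bed seen together in the wrist picture. Wrist-camera depth estimates were about 6 mm too deep, so I judged touchdown by force instead.
- **Bystanders:** the arm never came near any of them, and none looked moved in the pictures I took. I did not measure their positions again at the end.

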